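Fit the key and the chain sprocket to a gearmotor shaft

TASK

Fit the chain sprocket to the gearmotor on the bench. First take the brass key out of the wooden block and drop it upright into the keyway of the upright output shaft, so that it stands on the shaft's shoulder; then slide the sprocket, boss upward, down over the shaft with its keyway over the key until it sits fully home on the shoulder. Nothing has to be forced: feel for the slots, never press the parts with more than about 30 N (light hand pressure, the shaft's bearings and the soft key suffer otherwise), and leave the other things on the bench where they are.

Things in the scene. Friction and masses are not known exactly. Their poses are not given: they have to be found in the camera images.
- gearmotor: Blue worm gearbox, grey motor on its left (+y), on a plywood board 130 (x) x 250 (y) mm; fixed. Origin: on the upright output shaft's axis at bench level, z up. Apart from the shaft nothing of it is higher than 93 mm. The keyway faces its -x side, but the shaft stands turned by up to 0.3 rad (17 deg) either way from that: the angle is not reported, look or feel for it. It will not turn by hand.
- shaft_seat (a point): Centre of the flat top of the shaft's shoulder (42 mm diameter), 100 mm above the bench: the sprocket's underside comes to rest here. Above it stands the steel keyed end, 28 mm in diameter, 40 mm high, 1.5 mm chamfer at its end. Axes as gearmotor.
- shaft_end (a point): Centre of the shaft's end, 140 mm above the bench. The keyway is a slot in the shaft's side 9.2 mm wide, floor 10 mm from the axis, running from the end (open, mouth chamfered 1 mm a side) down to the shoulder. Away from the slot the end is flat metal: a key set down there rests on it and drops in only over the slot. Axes as gearmotor.
- key: Loose square brass key, 8 x 8 x 34 mm, 18 g. Origin: centre of its lower end, z along it, x and y square to its sides. Starts upright in the block, 22 mm standing out (top 52 mm above the bench). Seated, its centre line is 14 mm from the shaft's axis, its top 6 mm below the shaft's end. Let go once its lower half is in the keyway, it drops to the shoulder by itself.
- sprocket: Loose steel sprocket, 0.4 to 0.75 kg, lying boss up. Origin: centre of its underside, z up. Teeth 91 mm across, 7.4 mm thick; boss 54 mm across up to 36 mm (grip there). Bore 29.2 mm; keyway 9.2 mm wide to 21.2 mm from the axis, on its own -x side. It goes down when -x points as the shaft's keyway does, within 0.05 rad; turned wrong it stops on the key, 34 mm short of home.
- kit_block: Light wooden block 100 x 54 x 30 mm, fixed. Origin: centre of its underside. The key stands in a square pocket (9.8 mm, 12 mm deep) in the middle of its top, sides parallel to the block's; a washer and screw sit 34 mm from it on the block's +x end, 36 mm high.
- screw_box: small cardboard box of screws, 76x98x34 mm; lies on the bench, to be left alone
- spirit_level: yellow spirit level, 63x240x47 mm; lies on the bench, to be left alone
- wrench_13: small steel spanner, 156 mm long; lies on the bench, to be left alone
- wrench_17: steel ring spanner, 204 mm long; lies on the bench, to be left alone
- screwdriver_b: yellow-handled screwdriver, 186 mm long; lies on the bench, to be left alone
- black_tape: roll of black tape, 58 mm across, 19 mm high; lies on the bench, to be left alone
- pliers: blue-handled pliers, 176 mm long; lies on the bench, to be left alone

How it is judged (in metres and radians):
On the way, in this order (a step that is already met when the one before it is completed fails the run):
1. the key stands in the shaft's keyway, down on the shoulder, let go (horizontal distance between key and shaft_seat between 0.0118 and 0.0168 m and z of key in the frame of shaft_seat between -0.002 and 0.002 m and angle between key's own z axis and vertical below 0.12 rad and contact force between the fingers and key below 0.05 N), for 0.2 s.
2. the sprocket is home on the shoulder with the key still in its place (horizontal distance between key and shaft_seat between 0.0118 and 0.0168 m and z of key in the frame of shaft_seat between -0.002 and 0.002 m and angle between key's own z axis and vertical below 0.12 rad and horizontal distance between sprocket and shaft_seat below 0.002 m and z of sprocket in the frame of shaft_seat between -0.002 and 0.002 m and angle between sprocket's own z axis and vertical below 0.05 rad), for 0.2 s.
At the end, for the whole second after the job is handed in: The key stands in the keyway on the shoulder (height within 2 mm, centre line 12 to 17 mm from the axis, within 7 deg of upright); the sprocket sits on the shoulder over it (within 2 mm of the seat point sideways and in height, level within 3 deg); both at rest (all of step 2 and linear speed of each of sprocket, key below 0.01 m/s); the robot touches nothing.
It fails at once if the sprocket is pressed on the gearmotor or its shaft with more than 35 N (contact force between sprocket and gearmotor above 35 N).
It fails at once if the sprocket is pressed on the key with more than 35 N (contact force between sprocket and key above 35 N).
It fails at once if the key is pressed on the gearmotor or its shaft with more than 35 N (contact force between key and gearmotor above 35 N).
It fails at once if the robot presses on the gearmotor or its shaft with more than 35 N (contact force between any of the fingers, the arm and gearmotor above 35 N).
It fails at once if another thing on the bench is moved by more than 3 cm (distance of any of screw_box, spirit_level, wrench_13, wrench_17, screwdriver_b, black_tape, pliers from where it was at the start of the episode above 0.03 m).
It also fails if it takes over 72 s, if anything falls off the work surface, if the arm or the gripper's body presses on something with over 40 N, if the wrist force passes 120 N, or if a joint passes its speed limit or range.

ROBOT

A 6-joint arm with a two-finger parallel gripper is mounted at the origin on a cart in front of the work surface, level with it; the furniture and walls round the work are solid. World frame = base frame: x ahead of the robot, y to its left, z up, the work surface at z = 0. Lengths are in m, angles in degrees, forces in N, time in s.
With the tool pointing down it reaches from about 0.3 to 0.875 m from the base axis. Payload 6.4 kg.
Tool frame: the origin (TCP) lies where the fingers leave the gripper's body, on its centre line; the fingertips stand 73 mm ahead of it and the grasp point (between the pads) lies 54 mm ahead of it; z points along the fingers, y is the line along which they close (so a half turn about z gives the same grasp; the last joint's range is limited). The gripper opens to 85 mm and grips with 20 to 120 N. Pads are 22 mm wide; open, the fingers measure 114 mm over their backs; the gripper's body (76 mm by 85 mm) begins 54 mm behind the grasp point. The pads swing forward as they close: fully open they stand 13 mm farther back than shut.
Start: joints at [-86.992, 10.359, 92.074, -0, 77.567, -11.82], TCP at [0.147, -0.556, 0.304] pointing down, gripper open.
Joint ranges: [-171.53, 171.53], [-51.25, 118.39], [17.06, 147.69], [-65.23, 245.23], [0, 150.52], [-178.68, 178.68]. Speed limits (degrees/s): [147.25, 147.25, 172.46, 180, 180, 180].

INTERFACE

Orientations are given as a 3x3 rotation matrix whose columns are the frame's x, y, z axes.
In Python, from rig import bot gives the robot as it stands. The module is installed in compiled form; this text tells all that it offers.
- The arm moves only by the tool play_rows, never from a script. Its argument "steps" is a list of rows, each a list of 3 entries, a list of its own where there are three numbers: the shift along the tool's x, y, z each as a share of 0.15 m, from -1 to 1, then the turn, a rotation vector about the tool's x, y, z each as a share of 180 degrees, from -1 to 1, then the closure, from -1 (fully open) to 1 (shut), so that 0 is half open. A call has 1 to 20 rows; each row is the pose to reach, as a shift and turn from the pose commanded when the call began, along the tool's axes at that moment, turning the shorter way round; what a row does not reach only later rows make up. A row lasts 1/8 s, in which the tool goes at most 62.5 mm and 10.7 degrees, less where a joint would pass 70% of its speed; a pose out of reach is approached as far as the arm can. A call with a number of a shift or a turn outside -1 to 1 is refused whole. A call with a gripper value outside its range is refused whole. The fingers move at their own pace and stop on an object; "squeeze" is the grip in N (left out, the last holds). Time passes only in rows, so rows that repeat a pose let the fingers close. It gives the time, the measured TCP pose, the force, the opening and the grip force at its end, in the units of the state.
- bot.get_obs(): the state, without advancing time (a new reading comes with each control period).
- bot.grab_frame(name): name is "side" or "top" or "wrist"; returns the picture (400x640x3 uint8, blue, green, red); there is no depth.
- bot.camera_params(name): a dict with "fx", "fy", "cx", "cy" (pixels), "k1" (the pictures are not rectified: a ray, as slopes to the right and down, at radius r is drawn at 1 + k1 r^2 times it, then the intrinsics apply), "R" (3x3) and "t" (3): a world point X has camera coordinates R X + t; the wrist camera has in their place "T_tool_cam" (4x4, takes a point from camera to tool coordinates, whose origin is the TCP and whose axes are the flange's). Camera axes: x right, y down, z forward; pixel columns grow to the right and rows downward; lengths in m; the calibration is good to about 2 mm. A picture is of the moment at which its call begins: read the wrist's pose just before it. camera_params takes no time and is no camera call.
- bot.close_job(): hands the job in; it is judged then, once.
Trained networks look in the newest picture that a camera, given by its name, has taken for a name from the list of things; names that differ only in an ending like _2 or _b are one class to them, and where a whole thing is asked for, a point or a joint stands for the part that bears it (a point fixed in the world has none). Each returns a list of dicts, best first, with "confidence" (0 to 1); they miss things now and then, are a little off and sometimes report something else, mostly with a low value. They report only what shows in the picture. A call takes as long as a camera call.
- bot.find_in(target, camera): "extent" ([left, top, right, bottom] in pixels, round what is visible of it).
The state is a dict: "time_s": time; "joint_pos": joint angles; "joint_velocities": joint speeds; "tau": joint torques, N m; "position": TCP position; "tcp_rot": TCP orientation; "contact_force": force on the tool from outside, world axes, zero at the start; "moment": the same for the moment, N m; "finger_gap": opening from 0.0 (shut) to 1.0 (fully open); "gripper_force": force on a finger pad.
Only numpy, scipy, OpenCV 4.12 (cv2) and the standard library are available. Lean on these libraries where they do the work, as an engineer would, in place of code of your own. Each camera call takes 0.05 s, during which the arm holds its last target. There are 200 camera calls.

## Working session

There is one attempt and no reset: what is moved stays moved. The work goes in short steps, Python scripts to look and compute and a tool call to move; the robot and the scene stay as the last step left them, time stands still between calls to the robot, and variables do not carry over. Pictures are saved under pics/ and viewed, at most 10 in all, crops included, and the job is handed in when it is done.

Besides the shell and the picture viewer there is one more tool, called after ">>>" by a JSON object that holds its "fn" and its "kwargs", one argument or row to a line. play_rows: Moves the arm, as the interface text tells. Its arguments: {"type":"object","properties":{"steps":{"type":"array"},"squeeze":{"type":"number"}},"required":["steps"]}

```bash
mkdir -p pics; cat > h.py <<'E'
import numpy as np, cv2
from rig import bot
np.set_printoptions(precision=4,suppress=True)
def cam(n,o=None):
    p=bot.camera_params(n)
    K=np.array([[p['fx'],0,p['cx']],[0,p['fy'],p['cy']],[0,0,1.]])
    D=np.array([p['k1'],0,0,0,0.])
    if n=='wrist':
        o=o or bot.get_obs(); T=np.eye(4); T[:3,:3]=np.array(o['tcp_rot']); T[:3,3]=o['position']
        C=T@np.array(p['T_tool_cam'])
        R=C[:3,:3].T; t=-R@C[:3,3]
    else: R=np.array(p['R']); t=np.array(p['t']).ravel()
    return K,D,R,t
def ray2z(c,uv,z):
    K,D,R,t=c
    q=cv2.undistortPoints(np.array([[uv]],float),K,D).ravel()
    d=R.T@np.array([q[0],q[1],1]); o=-R.T@t
    return o+d*(z-o[2])/d[2]
def proj(c,X):
    K,D,R,t=c
    return cv2.projectPoints(np.atleast_2d(np.array(X,float)),cv2.Rodrigues(R)[0],t,K,D)[0].reshape(-1,2)
E
python3 - <<'E'
from h import *
o=bot.get_obs(); print({k:np.round(v,3).tolist() for k,v in o.items()})
for n in ['top','side','wrist']:
    f=bot.grab_frame(n); cv2.imwrite(f'pics/{n}0.png',f); c=cam(n,o); print(n,c[0][0,0],'pos',-c[2].T@c[3]); print(c[2])
    if n!='wrist':
      for k in ['gearmotor','key','sprocket','kit_block']:
        print(k,[(np.round(r['extent']).tolist(),round(r['confidence'],2)) for r in bot.find_in(k,n)[:2]])
E
```

```text
{'time_s': 0.0, 'joint_pos': [-86.991, 10.401, 92.133, -0.001, 77.567, -11.821], 'joint_velocities': [0.103, -0.06, 0.017, 0.032, 0.029, 0.029], 'tau': [-0.002, -44.488, -35.134, -0.001, 0.009, -0.0], 'position': [0.147, -0.555, 0.303], 'tcp_rot': [[0.967, 0.256, -0.0], [0.256, -0.967, 0.002], [0.0, -0.002, -1.0]], 'contact_force': [-0.02, 0.46, 0.533], 'moment': [-0.023, 0.041, 0.008], 'gripper_force': 0.0, 'finger_gap': 0.999}
top 513.2969484136254 pos [-0.111  -0.3962  1.7066]
[[ 0.4513 -0.8924  0.0017]
 [-0.8116 -0.4112 -0.415 ]
 [ 0.371   0.1858 -0.9098]]
gearmotor [([206.0, 164.0, 239.0, 196.0], 0.91)]
key []
sprocket [([329.0, 208.0, 352.0, 230.0], 0.78), ([176.0, 199.0, 209.0, 218.0], 0.57)]
kit_block [([350.0, 248.0, 373.0, 281.0], 0.98), ([190.0, 145.0, 215.0, 165.0], 0.72)]
side 510.3433958476187 pos [-0.6811 -0.2635  1.171 ]
[[ 0.1482 -0.9888 -0.016 ]
 [-0.6517 -0.0855 -0.7536]
 [ 0.7438  0.1221 -0.6571]]
gearmotor [([189.0, 191.0, 244.0, 237.0], 0.92), ([446.0, 265.0, 465.0, 279.0], 0.7)]
key [([402.0, 251.0, 450.0, 271.0], 0.47)]
sprocket [([328.0, 205.0, 358.0, 229.0], 0.65)]
kit_block [([369.0, 230.0, 396.0, 261.0], 0.92), ([165.0, 179.0, 192.0, 214.0], 0.59)]
wrist 303.1683595393582 pos [ 0.2132 -0.5377  0.3741]
[[ 0.2557 -0.9668 -0.0009]
 [-0.9314 -0.2465  0.2679]
 [-0.2592 -0.0677 -0.9634]]
```

```bash
python3 - <<'E'
from h import *
a=cv2.imread('pics/top0.png')[130:300,160:400]
cv2.imwrite('pics/top0c.png',cv2.resize(a,None,fx=3.3,fy=3.3,interpolation=cv2.INTER_CUBIC))
ct,cs=cam('top'),cam('side')
for n,z,t,s in [('gear',.1,(222.5,180),(216,214)),('spr',.02,(340.5,219),(343,217)),('blk',.02,(361.5,264.5),(382.5,245.5))]:
    print(n,ray2z(ct,t,z),ray2z(cs,s,z))
E
```

```text
gear [0.4698 0.2816 0.1   ] [0.4237 0.2469 0.1   ]
spr [ 0.5552 -0.1412  0.02  ] [ 0.5472 -0.1368  0.02  ]
blk [ 0.4355 -0.2794  0.02  ] [ 0.4345 -0.273   0.02  ]
```

View pics/top0c.png

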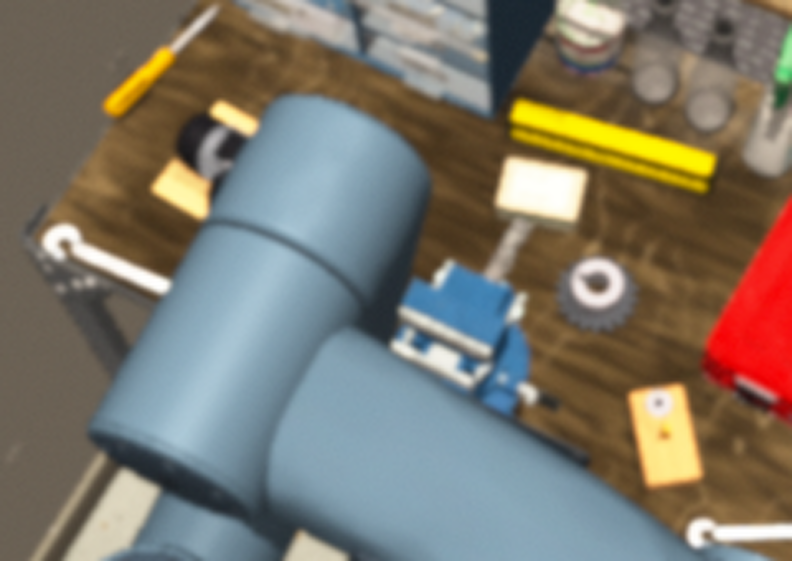

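```bash
python3 - <<'E'
from h import *
a=cv2.imread('pics/side0.png')[150:320,140:480]
cv2.imwrite('pics/side0c.png',cv2.resize(a,None,fx=2.35,fy=2.35,interpolation=cv2.INTER_CUBIC))
ct=cam('top')
for p in [(460,330),(440,270),(520,370),(597,290),(663,433),(658,403),(210,155),(540,190)]:
    print(p,ray2z(ct,(160+p[0]/3.3,130+p[1]/3.3),.04))
print(proj(ct,[[0,0,0],[0,0,.3],[.147,-.556,.3]]))
E
```

```text
(460, 330) [ 0.445  -0.0346  0.04  ]
(440, 270) [0.4965 0.0169 0.04  ]
(520, 370) [ 0.4337 -0.1115  0.04  ]
(597, 290) [ 0.5518 -0.1437  0.04  ]
(663, 433) [ 0.4387 -0.2741  0.04  ]
(658, 403) [ 0.4659 -0.2557  0.04  ]
(210, 155) [0.504  0.3097 0.04  ]
(540, 190) [ 0.6306 -0.0359  0.04  ]
[[226.612  343.6574]
 [208.3628 325.2868]
 [418.5059 371.2643]]
```

View pics/side0c.png

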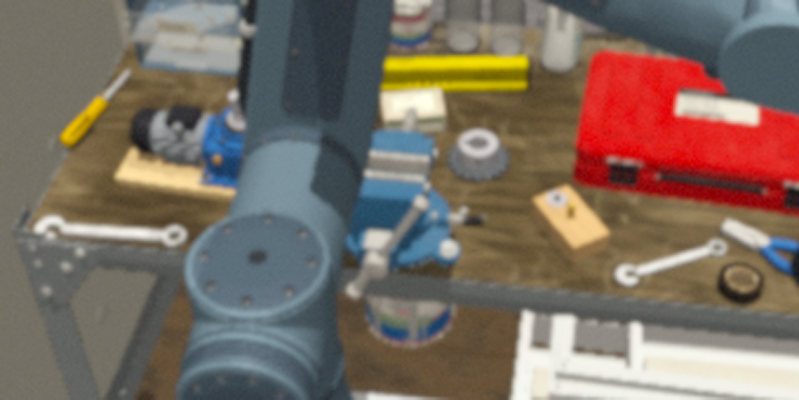

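>>> {"fn": "play_rows", "kwargs": {
  "steps": [
    [[0.744, -0.438, 0], [0, 0, 0], -1],
    [[0.744, -0.438, 0], [0, 0, 0], -1]
  ]
}}

```text
time_s: 0.8
position: [0.2355, -0.4662, 0.3038]
tcp_rot: [[0.967, 0.254, 0.0], [0.254, -0.967, 0.0], [0.0, -0.0, -1.0]]
contact_force: [1.2, 0.3, 0.7]
finger_gap: 1.0
gripper_force: 0.0
```

>>> {"fn": "play_rows", "kwargs": {
  "steps": [
    [[0.744, -0.438, 0], [0, 0, 0], -1],
    [[0.744, -0.438, 0], [0, 0, 0], -1]
  ]
}}

```text
time_s: 1.05
position: [0.3241, -0.3767, 0.3042]
tcp_rot: [[0.967, 0.255, 0.001], [0.255, -0.967, -0.001], [0.0, 0.001, -1.0]]
contact_force: [1.4, 0.1, -0.4]
finger_gap: 1.001
gripper_force: 0.0
```

>>> {"fn": "play_rows", "kwargs": {
  "steps": [
    [[0.744, -0.438, 0.26], [0, 0, 0], -1],
    [[0.744, -0.438, 0.26], [0, 0, 0.1], -1],
    [[0.744, -0.438, 0.26], [0, 0, 0], -1],
    [[0.744, -0.438, 0.26], [0, 0, 0], -1]
  ]
}}

```text
time_s: 1.55
position: [0.4146, -0.2849, 0.2645]
tcp_rot: [[0.966, 0.258, -0.001], [0.258, -0.966, 0.001], [-0.0, -0.001, -1.0]]
contact_force: [-0.1, -0.5, 0.6]
finger_gap: 0.997
gripper_force: 0.0
```

```bash
python3 - <<'E'
from h import *
o=bot.get_obs(); print({k:np.round(v,3).tolist() for k,v in o.items() if k in('time_s','position','tcp_rot','contact_force')})
f=bot.grab_frame('wrist'); cv2.imwrite('pics/w1.png',f)
for k in ['key','kit_block']: print(k,[(np.round(r['extent']).tolist(),round(r['confidence'],2)) for r in bot.find_in(k,'wrist')[:2]])
E
```

```text
{'time_s': 1.55, 'position': [0.415, -0.285, 0.265], 'tcp_rot': [[0.966, 0.258, -0.001], [0.258, -0.966, 0.001], [-0.0, -0.001, -1.0]], 'contact_force': [-0.107, -0.542, 0.643]}
key [([309.0, 154.0, 322.0, 166.0], 0.61)]
kit_block [([276.0, 96.0, 358.0, 211.0], 0.78)]
```

View pics/w1.png

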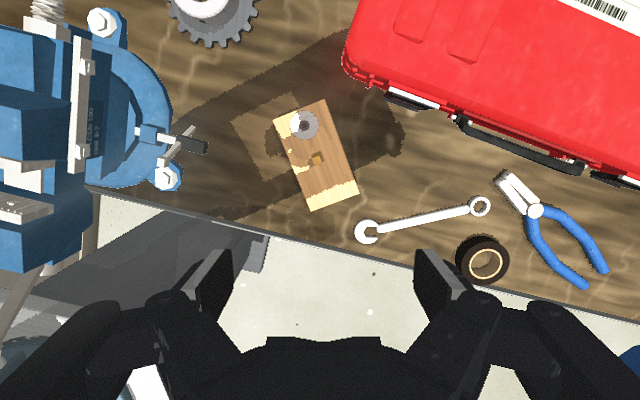

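```bash
python3 - <<'E'
from h import *
c=cam('wrist')
P=[ray2z(c,p,.03) for p in [(273,120),(325,98),(358,193),(312,211)]]
for p in P: print(p)
print('ctr',np.mean(P,0)); d=P[0]+P[1]-P[2]-P[3]; print('yaw',np.degrees(np.arctan2(d[1],d[0])),np.linalg.norm(d)/2,np.linalg.norm(P[0]-P[1]))
print('key top',ray2z(c,(317,158),.052),'washer',ray2z(c,(304,125),.036))
print('tips px',proj(c,[np.array(bot.get_obs()['position'])+[0,0,-.073]]))
E
```

```text
[ 0.4649 -0.2231  0.03  ]
[ 0.4975 -0.2671  0.03  ]
[ 0.4153 -0.3243  0.03  ]
[ 0.3841 -0.2827  0.03  ]
ctr [ 0.4404 -0.2743  0.03  ]
yaw 35.62436236828568 0.10022196657907433 0.054746003384528744
key top [ 0.4426 -0.2736  0.052 ] washer [ 0.4681 -0.2539  0.036 ]
tips px [[323.3475 253.8379]]
```

>>> {"fn": "play_rows", "kwargs": {
  "steps": [
    [[0.1, -0.01, 0.28], [0, 0, -0.06], 0],
    [[0.189, -0.025, 0.567], [0, 0, -0.115], 0],
    [[0.189, -0.025, 0.567], [0, 0, -0.115], 0],
    [[0.189, -0.025, 0.567], [0, 0, -0.115], 0],
    [[0.189, -0.025, 0.567], [0, 0, -0.115], 0]
  ]
}}

```text
time_s: 2.33
position: [0.441, -0.2766, 0.1821]
tcp_rot: [[0.816, 0.579, 0.003], [0.579, -0.816, -0.003], [0.001, 0.004, -1.0]]
contact_force: [0.2, -0.6, -0.2]
finger_gap: 0.501
gripper_force: 0.0
```

```bash
python3 - <<'E'
from h import *
o=bot.get_obs(); c=cam('wrist',o)
f=bot.grab_frame('wrist'); p=proj(c,[[.441,-.274,.052]])[0]; print(p)
x,y=(p-[100,75]).astype(int); x=max(x,0);y=max(y,0);print(x,y)
cv2.imwrite('pics/w2.png',cv2.resize(f[y:y+150,x:x+200],None,fx=4,fy=4,interpolation=cv2.INTER_CUBIC))
print(o['finger_gap'])
E
```

```text
[319.2873 216.4052]
219 141
0.5013569047089744
```

View pics/w2.png

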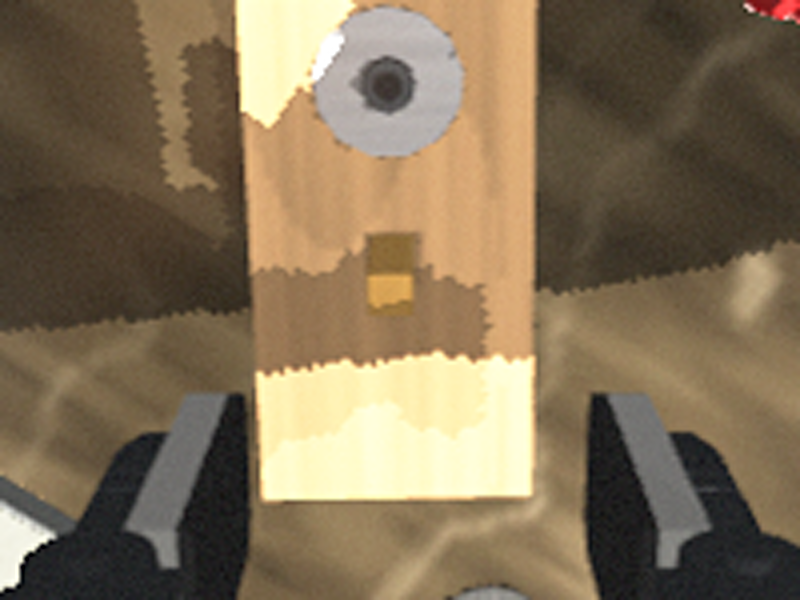

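```bash
python3 - <<'E'
from h import *
o=bot.get_obs(); c=cam('wrist',o); R=np.array(o['tcp_rot'])
k=ray2z(c,(219+390/4,141+293/4),.052); print(k, R.T@(k-o['position']))
a=ray2z(c,(219+387/4,141+85/4),.037);print(a, a-k,np.degrees(np.arctan2(*(a-k)[1::-1])), np.degrees(np.arctan2(R[1,0],R[0,0])))
for q in [(219+368/4,141+315/4),(219+413/4,141+273/4)]: print(R.T@(ray2z(c,q,.052)-o['position']))
E
```

```text
[ 0.4412 -0.2712  0.052 ] [ 0.0031 -0.0045  0.1299]
[ 0.4687 -0.251   0.037 ] [ 0.0275  0.0202 -0.015 ] 36.356760529364095 35.39464130407895
[-0.0009 -0.0084  0.1299]
[ 0.0068 -0.0005  0.1299]
```

>>> {"fn": "play_rows", "kwargs": {
  "steps": [
    [[0.021, -0.03, 0.1], [0, 0, 0], 0],
    [[0.021, -0.03, 0.35], [0, 0, 0], 0],
    [[0.021, -0.03, 0.487], [0, 0, 0], 0],
    [[0.021, -0.03, 0.487], [0, 0, 0], 0],
    [[0.021, -0.03, 0.487], [0, 0, 0], 1],
    [[0.021, -0.03, 0.487], [0, 0, 0], 1],
    [[0.021, -0.03, 0.487], [0, 0, 0], 1],
    [[0.021, -0.03, 0.487], [0, 0, 0], 1],
    [[0.021, -0.03, 0.487], [0, 0, 0], 1],
    [[0.021, -0.03, 0.487], [0, 0, 0], 1],
    [[0.021, -0.03, 0.487], [0, 0, 0], 1]
  ],
  "squeeze": 35
}}

```text
time_s: 3.75
position: [0.441, -0.2702, 0.1078]
tcp_rot: [[0.814, 0.581, 0.001], [0.581, -0.814, -0.001], [0.0, 0.002, -1.0]]
contact_force: [-0.1, 1.1, 6.4]
finger_gap: 0.08
gripper_force: 37.0
```

>>> {"fn": "play_rows", "kwargs": {
  "steps": [
    [[0, 0, -0.3], [0, 0, 0], 1],
    [[0, 0, -0.7], [0, 0, 0], 1],
    [[0, 0, -1], [0, 0, 0], 1],
    [[0, 0, -1], [0, 0, 0], 1]
  ]
}}

```text
time_s: 4.25
position: [0.442, -0.2711, 0.2612]
tcp_rot: [[0.814, 0.581, 0.006], [0.581, -0.814, -0.006], [0.001, 0.008, -1.0]]
contact_force: [-0.2, 0.2, 0.2]
finger_gap: 0.079
gripper_force: 36.3
```

```bash
python3 - <<'E'
from h import *
for n in ['top','side']:
    f=bot.grab_frame(n); cv2.imwrite(f'pics/{n}1.png',f)
    for k in ['shaft_end','gearmotor','key']: print(n,k,[(np.round(r['extent']).tolist(),round(r['confidence'],2)) for r in bot.find_in(k,n)[:2]])
a=cv2.imread('pics/top1.png')[130:230,170:300]; b=cv2.imread('pics/side1.png')[160:260,170:300]
cv2.imwrite('pics/c1.png',cv2.resize(np.hstack([a,b]),None,fx=3,fy=3,interpolation=cv2.INTER_CUBIC))
E
```

```text
top shaft_end [([210.0, 162.0, 270.0, 188.0], 0.96)]
top gearmotor [([210.0, 162.0, 276.0, 192.0], 0.62)]
top key []
side shaft_end [([235.0, 191.0, 272.0, 238.0], 0.97)]
side gearmotor [([234.0, 187.0, 272.0, 240.0], 0.97)]
side key []
```

View pics/c1.png

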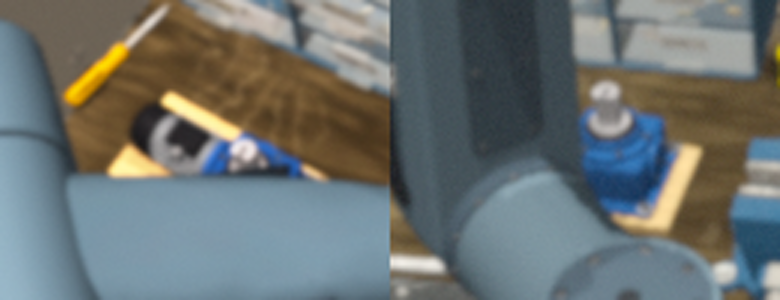

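```bash
python3 - <<'E'
from h import *
ct,cs=cam('top'),cam('side')
print(ray2z(ct,(251,178.7),.14),ray2z(cs,(241.7,189.5),.14))
a=ray2z(ct,(170+163/3,130+95/3),.0);b=ray2z(ct,(170+320/3,130+172/3),0);print(a,b,np.degrees(np.arctan2(*(a-b)[1::-1])))
E
```

```text
[0.5038 0.1801 0.14  ] [0.5037 0.1816 0.14  ]
[0.576  0.3584 0.    ] [0.5706 0.1286 0.    ] 88.64650499612065
```

>>> {"fn": "play_rows", "kwargs": {
  "steps": [
    [[0.2, -0.2, -0.5], [0, 0, 0], 1],
    [[0.69, -0.737, -0.667], [0, 0, 0], 1],
    [[0.69, -0.737, -0.667], [0, 0, 0], 1],
    [[0.69, -0.737, -0.667], [0, 0, 0], 1]
  ]
}}

```text
time_s: 5.15
position: [0.4612, -0.1167, 0.3584]
tcp_rot: [[0.811, 0.585, 0.003], [0.585, -0.811, -0.001], [0.002, 0.002, -1.0]]
contact_force: [-0.2, -0.9, 0.1]
finger_gap: 0.082
gripper_force: 36.3
```

>>> {"fn": "play_rows", "kwargs": {
  "steps": [
    [[0.3, -0.32, 0], [0, 0, -0.05], 1],
    [[0.69, -0.737, 0], [0, 0, -0.11], 1],
    [[0.69, -0.737, 0], [0, 0, -0.17], 1],
    [[0.69, -0.737, 0], [0, 0, -0.17], 1]
  ]
}}

```text
time_s: 5.65
position: [0.4804, 0.0314, 0.3558]
tcp_rot: [[0.402, 0.916, -0.002], [0.916, -0.402, 0.0], [-0.001, -0.002, -1.0]]
contact_force: [-0.1, 0.3, 0.2]
finger_gap: 0.078
gripper_force: 36.3
```

```bash
cat > m.py <<'E'
# m.py x y z yaw : shares from current pose
from h import *
import sys
from scipy.spatial.transform import Rotation as Ro
x,y,z,yaw=map(float,sys.argv[1:5]); o=bot.get_obs(); R=np.array(o['tcp_rot'])
a=np.radians(yaw); G=np.array([[np.cos(a),np.sin(a),0],[np.sin(a),-np.cos(a),0],[0,0,-1]])
print('shift',R.T@(np.array([x,y,z])-o['position'])/.15,'turn',Ro.from_matrix(R.T@G).as_rotvec()/np.pi)
E
python3 m.py .50 .181 .28 180
```

```text
shift [ 0.9659 -0.2804  0.505 ] turn [-0.0005 -0.0004 -0.6318]
```

>>> {"fn": "play_rows", "kwargs": {
  "steps": [
    [[0.5, -0.14, 0.2], [0, 0, -0.632], 1],
    [[0.966, -0.28, 0.505], [0, 0, -0.632], 1],
    [[0.966, -0.28, 0.505], [0, 0, -0.632], 1],
    [[0.966, -0.28, 0.505], [0, 0, -0.632], 1],
    [[0.966, -0.28, 0.505], [0, 0, -0.632], 1],
    [[0.966, -0.28, 0.505], [0, 0, -0.632], 1],
    [[0.966, -0.28, 0.505], [0, 0, -0.632], 1],
    [[0.966, -0.28, 0.505], [0, 0, -0.632], 1],
    [[0.966, -0.28, 0.505], [0, 0, -0.632], 1],
    [[0.966, -0.28, 0.505], [0, 0, -0.632], 1],
    [[0.966, -0.28, 0.505], [0, 0, -0.632], 1],
    [[0.966, -0.28, 0.505], [0, 0, -0.632], 1],
    [[0.966, -0.28, 0.505], [0, 0, -0.632], 1]
  ]
}}

```text
time_s: 7.28
position: [0.5009, 0.179, 0.2807]
tcp_rot: [[-1.0, 0.007, -0.001], [0.007, 1.0, -0.0], [0.001, -0.0, -1.0]]
contact_force: [-0.8, -0.0, -0.3]
finger_gap: 0.075
gripper_force: 36.3
```

```bash
python3 - <<'E'
from h import *
o=bot.get_obs(); c=cam('wrist',o)
f=bot.grab_frame('wrist'); p=proj(c,[[.504,.181,.14]])[0]; print(p)
x,y=(p-[80,45]).astype(int); x=max(x,0);y=max(y,0);print(x,y)
cv2.imwrite('pics/w3f.png',f)
cv2.imwrite('pics/w3.png',cv2.resize(f[y:y+120,x:x+160],None,fx=5,fy=5,interpolation=cv2.INTER_CUBIC))
E
```

```text
[325.3266 216.6101]
245 171
```

View pics/w3.png

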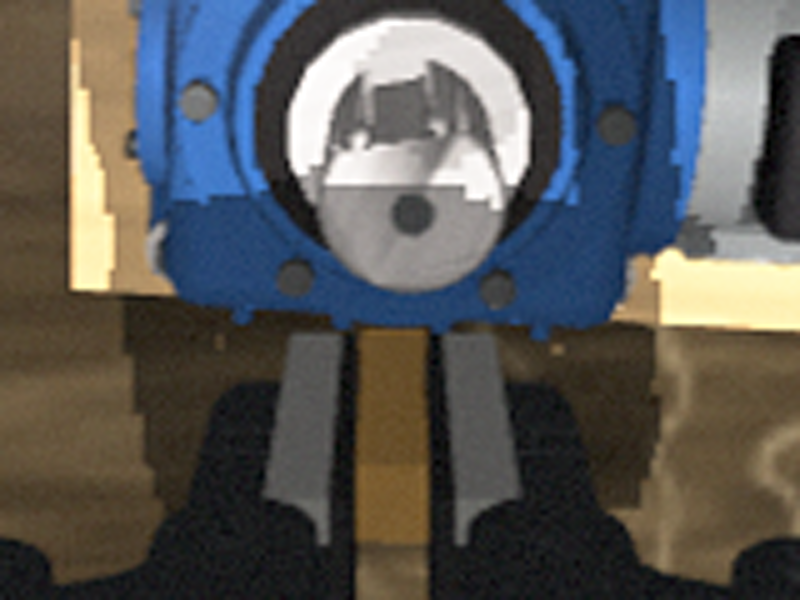

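```bash
cat > an.py <<'E'
from h import *
o=bot.get_obs(); c=cam('wrist',o); R=np.array(o['tcp_rot']); P=np.array(o['position'])
g=lambda u,v,z: ray2z(c,(245+u/5-.4,171+v/5-.4),z)
C=g(412,214,.14); print('C',C)
for q in [(320,205),(507,205),(412,292)]: print(np.linalg.norm(g(*q,.14)-C))
for q in [(360,143),(440,131)]: d=g(*q,.14)-C; print(d,np.linalg.norm(d[:2]),np.degrees(np.arctan2(d[1],d[0])))
for zb in [.188,.1895,.191]:
  a,b=g(357,328,zb),g(430,328,zb); print(zb,np.linalg.norm(a-b),R.T@((a+b)/2-P))
E
python3 an.py
```

```text
C [0.5015 0.1825 0.14  ]
0.013554476917372845
0.013982011299795096
0.012193459116085376
[-0.0108 -0.0075  0.    ] 0.01318225885742442 -145.28515935021622
[-0.0126  0.0041  0.    ] 0.013212227203480106 162.03709676290248
0.188 0.00846706092482673 [0.0009 0.0005 0.0928]
0.1895 0.0083895807691381 [0.0015 0.0005 0.0913]
0.191 0.008312100613449438 [0.0021 0.0005 0.0898]
```

```bash
python3 m.py .4856 .1796 .240 188.5
```

```text
shift [0.1015 0.0014 0.2718] turn [-0.0001 -0.0002 -0.049 ]
```

>>> {"fn": "play_rows", "kwargs": {
  "steps": [
    [[0.05, 0, 0.1], [0, 0, -0.03], 1],
    [[0.1, 0.001, 0.27], [0, 0, -0.049], 1],
    [[0.1, 0.001, 0.27], [0, 0, -0.049], 1],
    [[0.1, 0.001, 0.27], [0, 0, -0.049], 1],
    [[0.1, 0.001, 0.27], [0, 0, -0.049], 1],
    [[0.1, 0.001, 0.27], [0, 0, -0.049], 1]
  ]
}}

```text
time_s: 8.07
position: [0.4862, 0.1803, 0.2414]
tcp_rot: [[-0.989, -0.151, 0.001], [-0.151, 0.989, 0.0], [-0.001, -0.0, -1.0]]
contact_force: [0.3, 0.1, 0.0]
finger_gap: 0.077
gripper_force: 36.3
```

```bash
python3 - <<'E'
from h import *
o=bot.get_obs(); c=cam('wrist',o)
f=bot.grab_frame('wrist'); p=proj(c,[[.4856,.1796,.14]])[0]; print(p)
x,y=(p-[80,60]).astype(int); x=max(x,0);y=max(y,0);print(x,y)
cv2.imwrite('pics/w4.png',cv2.resize(f[y:y+120,x:x+160],None,fx=5,fy=5,interpolation=cv2.INTER_CUBIC))
E
```

```text
[321.6427 230.726 ]
241 170
```

View pics/w4.png

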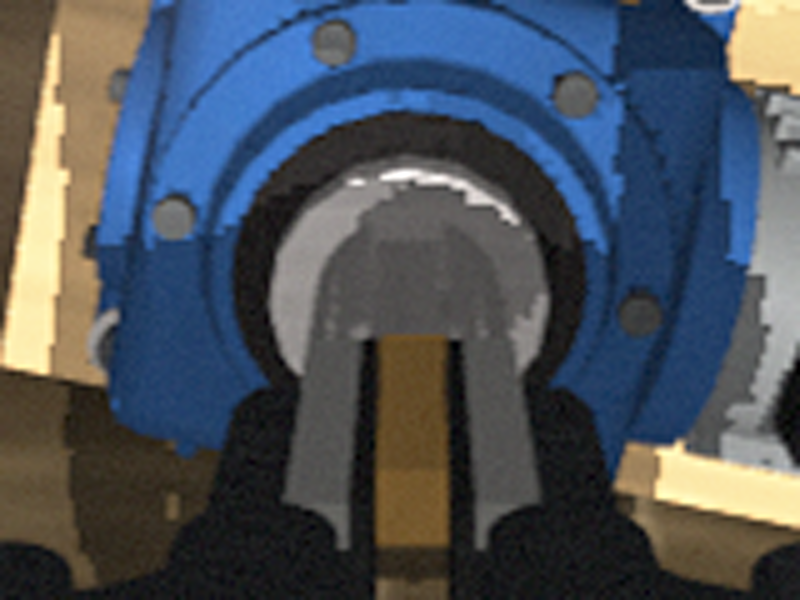

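```bash
python3 - <<'E'
from h import *
o=bot.get_obs(); c=cam('wrist',o); R=np.array(o['tcp_rot']); P=np.array(o['position'])
g=lambda u,v,z: R.T@(ray2z(c,(241+u/5-.4,170+v/5-.4),z)-P)
print('key face',g(377,335,.150),g(448,335,.150)); print('mouth',g(362,330,.14),g(462,325,.14))
print('shoulder l/r', g(270,290,.1),g(550,290,.1)); print('C exp',R.T@(np.array([.5015,.1825,.14])-P))
E
```

```text
key face [ 0.0012 -0.0037  0.0912] [0.0012 0.0044 0.0912]
mouth [-0.0022 -0.0058  0.1012] [-0.0016  0.0064  0.1012]
shoulder l/r [-0.012  -0.0209  0.1412] [-0.012   0.0208  0.1412]
C exp [-0.0155 -0.0001  0.1012]
```

>>> {"fn": "play_rows", "kwargs": {
  "steps": [
    [[0.017, 0, 0], [0, 0, 0], 1],
    [[0.017, 0, 0.03], [0, 0, 0], 1],
    [[0.017, 0, 0.05], [0, 0, 0], 1],
    [[0.017, 0, 0.06], [0, 0, 0], 1],
    [[0.017, 0, 0.068], [0, 0, 0], 1],
    [[0.017, 0, 0.076], [0, 0, 0], 1],
    [[0.017, 0, 0.084], [0, 0, 0], 1],
    [[0.017, 0, 0.09], [0, 0, 0], 1],
    [[0.017, 0, 0.09], [0, 0, 0], 1]
  ]
}}

```text
time_s: 9.25
position: [0.4832, 0.1797, 0.2271]
tcp_rot: [[-0.988, -0.151, 0.0], [-0.151, 0.988, -0.0], [-0.0, -0.0, -1.0]]
contact_force: [0.3, -1.3, -0.1]
finger_gap: 0.079
gripper_force: 36.3
```

>>> {"fn": "play_rows", "kwargs": {
  "steps": [
    [[0, 0, 0.012], [0, 0, 0], 1],
    [[0, 0, 0.024], [0, 0, 0], 1],
    [[0, 0, 0.036], [0, 0, 0], 1],
    [[0, 0, 0.044], [0, 0, 0], 1],
    [[0, 0, 0.044], [0, 0, 0], 1]
  ]
}}

```text
time_s: 9.88
position: [0.4831, 0.1797, 0.2203]
tcp_rot: [[-0.988, -0.151, -0.0], [-0.151, 0.988, -0.0], [0.0, -0.0, -1.0]]
contact_force: [0.9, -3.5, -0.0]
finger_gap: 0.084
gripper_force: 36.3
```

>>> {"fn": "play_rows", "kwargs": {
  "steps": [
    [[-0.003, 0, 0], [0, 0, 0], 1],
    [[-0.006, 0, 0], [0, 0, 0], 1],
    [[-0.006, 0, 0], [0, 0, 0], 1]
  ]
}}

```text
time_s: 10.25
position: [0.4838, 0.1799, 0.2203]
tcp_rot: [[-0.988, -0.151, -0.001], [-0.151, 0.988, -0.0], [0.001, -0.0, -1.0]]
contact_force: [-1.3, -4.3, -0.4]
finger_gap: 0.079
gripper_force: 36.3
```

>>> {"fn": "play_rows", "kwargs": {
  "steps": [
    [[-0.003, -0.003, 0], [0, 0, 0], 1],
    [[-0.006, -0.003, 0], [0, 0, 0], 1],
    [[-0.006, -0.003, 0], [0, 0, 0], 1]
  ]
}}

```text
time_s: 10.62
position: [0.485, 0.1798, 0.2205]
tcp_rot: [[-0.988, -0.151, -0.0], [-0.151, 0.988, 0.0], [0.0, 0.0, -1.0]]
contact_force: [-1.3, -1.6, -0.1]
finger_gap: 0.084
gripper_force: 36.3
```

>>> {"fn": "play_rows", "kwargs": {
  "steps": [
    [[-0.003, -0.001, 0], [0, 0, 0], 1],
    [[-0.006, -0.001, 0], [0, 0, 0], 1],
    [[-0.006, -0.001, 0], [0, 0, 0], 1]
  ]
}}

```text
time_s: 11.0
position: [0.4854, 0.1798, 0.2203]
tcp_rot: [[-0.988, -0.152, -0.001], [-0.152, 0.988, 0.0], [0.001, 0.0, -1.0]]
contact_force: [-5.6, -0.6, 2.0]
finger_gap: 0.077
gripper_force: 36.6
```

>>> {"fn": "play_rows", "kwargs": {
  "steps": [
    [[0.004, 0, 0.01], [0, 0, 0], 1],
    [[0.004, 0, 0.02], [0, 0, 0], 1],
    [[0.004, 0, 0.03], [0, 0, 0], 1],
    [[0.004, 0, 0.034], [0, 0, 0], 1],
    [[0.004, 0, 0.034], [0, 0, 0], 1]
  ]
}}

```text
time_s: 11.62
position: [0.4852, 0.1796, 0.2152]
tcp_rot: [[-0.988, -0.151, -0.0], [-0.151, 0.988, 0.0], [0.0, 0.0, -1.0]]
contact_force: [-3.9, -0.1, 0.3]
finger_gap: 0.079
gripper_force: 36.4
```

>>> {"fn": "play_rows", "kwargs": {
  "steps": [
    [[0, 0, 0], [0, 0, 0], 0.5],
    [[0, 0, 0], [0, 0, 0], 0.5],
    [[0, 0, 0], [0, 0, 0], 0.5],
    [[0, 0, -0.1], [0, 0, 0], 0.5],
    [[0, 0, -0.4], [0, 0, 0], 0],
    [[0, 0, -0.7], [0, 0, 0], 0],
    [[0, 0, -0.7], [0, 0, 0], 0]
  ]
}}

```text
time_s: 12.5
position: [0.4874, 0.1799, 0.326]
tcp_rot: [[-0.988, -0.152, 0.01], [-0.152, 0.988, 0.001], [-0.01, -0.0, -1.0]]
contact_force: [0.7, 0.7, -0.4]
finger_gap: 0.502
gripper_force: 0.0
```

```bash
python3 - <<'E'
from h import *
o=bot.get_obs(); c=cam('wrist',o)
f=bot.grab_frame('wrist'); p=proj(c,[[.4856,.1796,.134]])[0]; print(p)
x,y=(p-[80,60]).astype(int); x=max(x,0);y=max(y,0);print(x,y)
cv2.imwrite('pics/w5.png',cv2.resize(f[y:y+120,x:x+160],None,fx=5,fy=5,interpolation=cv2.INTER_CUBIC))
E
```

```text
[322.7634 190.9329]
242 130
```

View pics/w5.png

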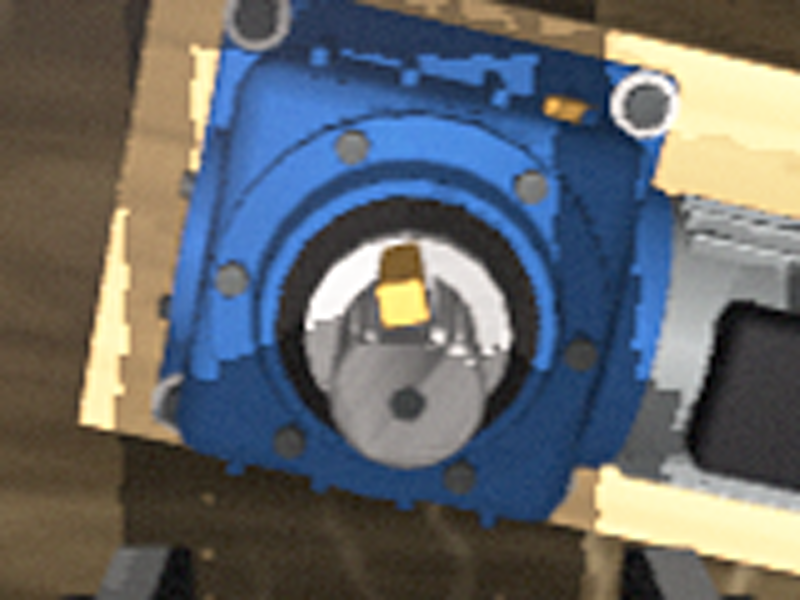

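```bash
python3 - <<'E'
from h import *
o=bot.get_obs(); c=cam('wrist',o); R=np.array(o['tcp_rot']); R[:,2]=[0,0,-1]
g=lambda u,v,z: ray2z(c,(242+u/5-.4,130+v/5-.4),z)
C=g(407,404,.14); print('C',C)
for n,q in dict(top=(403,303,.134),to=(400,281,.134),ti=(405,326,.134),bot=(402,247,.1)).items(): 
    d=g(*q)-C; print(n,np.linalg.norm(d[:2]),np.degrees(np.arctan2(d[1],d[0])))
print('block of sprocket guess', )
for n in ['top','side']:
    bot.grab_frame(n); print([(np.round(r['extent']).tolist(),round(r['confidence'],2)) for r in bot.find_in('sprocket',n)[:2]])
E
python3 m.py .53 .05 .36 185
```

```text
C [0.4989 0.1818 0.14  ]
top 0.016810440505771275 -168.87800852828525
to 0.020812737176005156 -167.89872927571037
ti 0.012604186017223164 -169.6675274373544
bot 0.019863331180779806 -168.3515084650868
block of sprocket guess
[([332.0, 207.0, 354.0, 229.0], 0.89)]
[([329.0, 206.0, 355.0, 230.0], 0.68), ([445.0, 263.0, 466.0, 280.0], 0.67)]
shift [-0.1677 -0.8989 -0.273 ] turn [ 0.     -0.0008  0.0206]
```

>>> {"fn": "play_rows", "kwargs": {
  "steps": [
    [[-0.1, -0.2, -0.273], [0, 0, 0.02], 0],
    [[-0.168, -0.6, -0.273], [0, 0, 0.02], 0],
    [[-0.168, -0.9, -0.273], [0, 0, 0.02], -1],
    [[-0.168, -0.9, -0.273], [0, 0, 0.02], -1]
  ]
}}

```text
time_s: 13.25
position: [0.5307, 0.0472, 0.3599]
tcp_rot: [[-0.996, -0.085, -0.003], [-0.085, 0.996, -0.0], [0.003, 0.0, -1.0]]
contact_force: [0.1, 1.2, 0.4]
finger_gap: 0.904
gripper_force: 0.0
```

```bash
python3 m.py .56 -.09 .32 180
```

```text
shift [-0.1178 -0.928   0.2654] turn [-0.     -0.0009  0.027 ]
```

>>> {"fn": "play_rows", "kwargs": {
  "steps": [
    [[-0.05, -0.3, 0.1], [0, 0, 0.02], -1],
    [[-0.118, -0.7, 0.265], [0, 0, 0.02], -1],
    [[-0.118, -1, 0.265], [0, 0, 0.02], -1],
    [[-0.118, -1, 0.265], [0, 0, 0.02], -1],
    [[-0.118, -1, 0.265], [0, 0, 0.02], -1]
  ]
}}

```text
time_s: 13.88
position: [0.5614, -0.0968, 0.3209]
tcp_rot: [[-1.0, -0.026, -0.001], [-0.026, 1.0, 0.001], [0.001, 0.001, -1.0]]
contact_force: [-0.2, -0.2, -0.1]
finger_gap: 0.999
gripper_force: 0.0
```

```bash
python3 - <<'E'
from h import *
o=bot.get_obs(); c=cam('wrist',o); print(o['position'])
f=bot.grab_frame('wrist'); p=proj(c,[[.551,-.141,.036]])[0]; print(p)
x,y=(p-[80,60]).astype(int); x=max(x,0);y=max(y,0);print(x,y)
cv2.imwrite('pics/w6.png',cv2.resize(f[y:y+120,x:x+160],None,fx=5,fy=5,interpolation=cv2.INTER_CUBIC))
E
```

```text
[ 0.5614 -0.0968  0.3209]
[285.3689 166.3646]
205 106
```

View pics/w6.png

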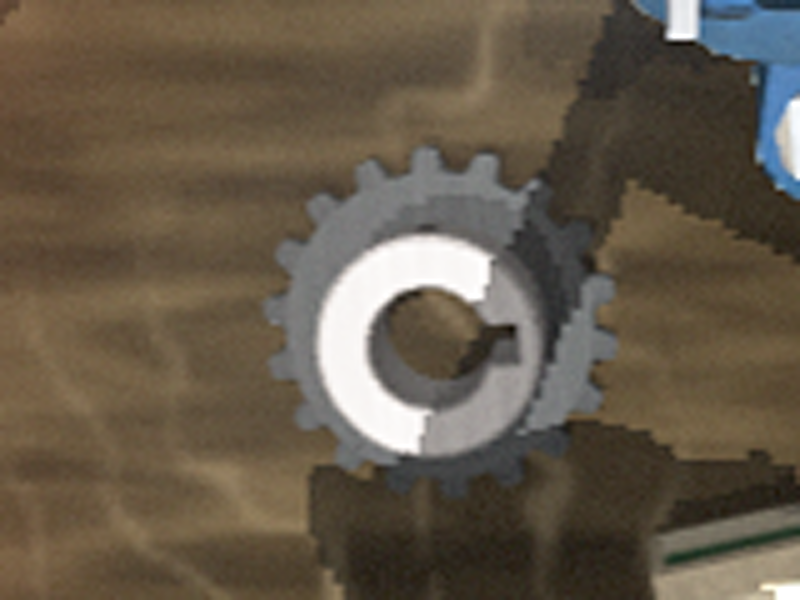

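```bash
python3 - <<'E'
from h import *
o=bot.get_obs(); c=cam('wrist',o)
g=lambda u,v,z: ray2z(c,(205+u/5-.4,106+v/5-.4),z)
C=g(429,345,.036); print('C',C, np.linalg.norm(g(315,345,.036)-g(543,345,.036)))
for q in [(517,325),(521,363),(519,344)]: d=g(*q,.036)-C; print(np.linalg.norm(d),np.degrees(np.arctan2(d[1],d[0])))
E
python3 m.py .5515 -.1365 .16 90
```

```text
C [ 0.561  -0.1348  0.036 ] 0.054338262118680376
0.02157114321309977 104.42749554591231
0.022296233175427217 80.2692223533214
0.021446998044980427 92.18673167021474
shift [ 0.0729 -0.2664  1.0742] turn [ 0.     -0.0004  0.5087]
```

```bash
python3 m.py .5605 -.135 .172 92.3
```

```text
shift [ 0.0127 -0.258   0.9942] turn [ 0.     -0.0004  0.496 ]
```

>>> {"fn": "play_rows", "kwargs": {
  "steps": [
    [[0.013, -0.258, 0.2], [0, 0, 0.496], -1],
    [[0.013, -0.258, 0.4], [0, 0, 0.496], -1],
    [[0.013, -0.258, 0.6], [0, 0, 0.496], -1],
    [[0.013, -0.258, 0.8], [0, 0, 0.496], -1],
    [[0.013, -0.258, 0.994], [0, 0, 0.496], -1],
    [[0.013, -0.258, 0.994], [0, 0, 0.496], -1],
    [[0.013, -0.258, 0.994], [0, 0, 0.496], -1],
    [[0.013, -0.258, 0.994], [0, 0, 0.496], -1],
    [[0.013, -0.258, 0.994], [0, 0, 0.496], -1],
    [[0.013, -0.258, 0.994], [0, 0, 0.496], -1],
    [[0.013, -0.258, 0.994], [0, 0, 0.496], -1]
  ]
}}

```text
time_s: 15.3
position: [0.5608, -0.1357, 0.1727]
tcp_rot: [[-0.041, 0.999, 0.0], [0.999, 0.041, 0.0], [0.0, 0.0, -1.0]]
contact_force: [-0.3, -0.5, -0.8]
finger_gap: 1.003
gripper_force: 0.0
```

```bash
python3 - <<'E'
from h import *
o=bot.get_obs(); c=cam('wrist',o); R=np.array(o['tcp_rot'])
f=bot.grab_frame('wrist'); cv2.imwrite('pics/w7.png',f)
p=proj(c,[[.561,-.135,.036]])[0]; print(p, proj(c,[[.561+.027,-.135,.036]])[0])
g=cv2.GaussianBlur(cv2.cvtColor(f,cv2.COLOR_BGR2GRAY),(3,3),0)
for u,v,r in (cv2.HoughCircles(g,cv2.HOUGH_GRADIENT,1,5,param1=100,param2=15,minRadius=15,maxRadius=80)[0] if True else [])[:12]:
    X=ray2z(c,(u,v),.036); s=np.linalg.norm(ray2z(c,(u+r,v),.036)-X)
    if np.linalg.norm(X[:2]-[.561,-.135])<.02: print(u,v,r,X,s,R.T@(X-o['position']))
E
```

```text
[322.5824 214.2704] [359.9702 215.7251]
324.5 212.5 35.5 [ 0.5623 -0.1336  0.036 ] 0.025538521545198447 [0.002  0.0015 0.1367]
```

>>> {"fn": "play_rows", "kwargs": {
  "steps": [
    [[0.01, 0.008, 0.2], [0, 0, 0], -1],
    [[0.01, 0.008, 0.45], [0, 0, 0], -1],
    [[0.01, 0.008, 0.59], [0, 0, 0], -1],
    [[0.01, 0.008, 0.59], [0, 0, 0], -1],
    [[0.01, 0.008, 0.59], [0, 0, 0], 1],
    [[0.01, 0.008, 0.59], [0, 0, 0], 1],
    [[0.01, 0.008, 0.59], [0, 0, 0], 1],
    [[0.01, 0.008, 0.59], [0, 0, 0], 1],
    [[0.01, 0.008, 0.59], [0, 0, 0], 1],
    [[0.01, 0.008, 0.59], [0, 0, 0], 1]
  ],
  "squeeze": 60
}}

```text
time_s: 16.6
position: [0.5629, -0.1355, 0.0859]
tcp_rot: [[-0.039, 0.999, 0.002], [0.999, 0.039, -0.001], [-0.001, 0.002, -1.0]]
contact_force: [-1.2, 1.1, 6.0]
finger_gap: 0.61
gripper_force: 63.8
```

>>> {"fn": "play_rows", "kwargs": {
  "steps": [
    [[0, 0, -0.2], [0, 0, 0], 1],
    [[0, 0, -0.6], [0, 0, 0], 1],
    [[0, 0, -1], [0, 0, 0], 1],
    [[0, 0, -1], [0, 0, 0], 1],
    [[0, 0, -1], [0, 0, 0], 1]
  ]
}}

```text
time_s: 17.23
position: [0.5611, -0.1347, 0.2331]
tcp_rot: [[-0.039, 0.999, -0.001], [0.999, 0.039, 0.001], [0.001, -0.001, -1.0]]
contact_force: [-0.8, 0.5, -4.3]
finger_gap: 0.61
gripper_force: 65.3
```

```bash
python3 - <<'E'
from h import *
o=bot.get_obs(); c=cam('wrist',o)
f=bot.grab_frame('wrist'); p=proj(c,[np.array(o['position'])+[0,0,-.05]])[0]; print(p,o['contact_force'])
x,y=(p-[80,70]).astype(int);print(x,y)
cv2.imwrite('pics/w8.png',cv2.resize(f[y:y+120,x:x+160],None,fx=5,fy=5,interpolation=cv2.INTER_CUBIC))
E
```

```text
[322.2191 276.0155] [-0.8179  0.4594 -4.3389]
242 206
```

View pics/w8.png

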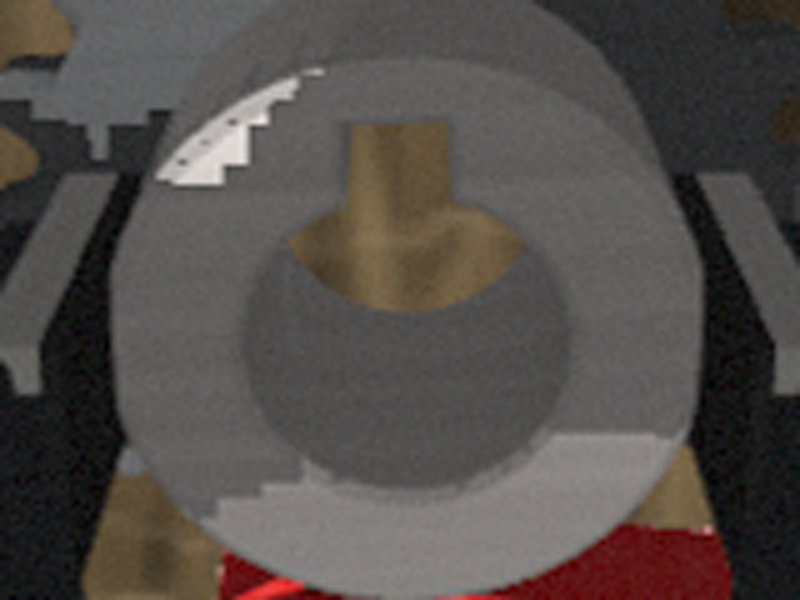

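```bash
python3 - <<'E'
from h import *
o=bot.get_obs(); c=cam('wrist',o); R=np.array(o['tcp_rot']); P=np.array(o['position']); z=P[2]-.0499
g=lambda u,v: R.T@(ray2z(c,(242+u/5-.4,206+v/5-.4),z)-P)
for n,q in dict(L=(110,300),Rr=(702,300),T=(406,58),B=(406,597),bl=(245,345),br=(572,345),bb=(408,492),k1=(348,124),k2=(450,121),m1=(346,205),m2=(453,205)).items(): print(n,g(*q))
E
```

```text
L [ 0.0051 -0.0258  0.05  ]
Rr [0.0052 0.0264 0.0498]
T [0.0276 0.0003 0.0499]
B [-0.0256  0.0003  0.0499]
bl [ 0.0007 -0.014   0.0499]
br [0.0007 0.0151 0.0499]
bb [-0.0143  0.0005  0.0499]
k1 [ 0.0217 -0.0046  0.05  ]
k2 [0.022  0.0041 0.0499]
m1 [ 0.0142 -0.0049  0.0499]
m2 [0.0142 0.0044 0.0499]
```

```bash
python3 m.py .55 .01 .36 139;python3 m.py .5025 .1822 .30 187
```

```text
shift [ 0.9667 -0.0356 -0.852 ] turn [-0.0008 -0.001  -0.2598]
shift [ 2.1254 -0.306  -0.449 ] turn [-0.0003 -0.0013 -0.5265]
```

>>> {"fn": "play_rows", "kwargs": {
  "steps": [
    [[0.1, 0, -0.4], [0, 0, -0.05], 1],
    [[0.35, 0, -0.8], [0, 0, -0.1], 1],
    [[0.65, -0.03, -0.85], [0, 0, -0.15], 1],
    [[0.967, -0.036, -0.85], [0, 0, -0.2], 1],
    [[0.967, -0.036, -0.85], [0, 0, -0.26], 1],
    [[0.967, -0.036, -0.85], [0, 0, -0.26], 1]
  ]
}}

```text
time_s: 18.02
position: [0.55, 0.0103, 0.3589]
tcp_rot: [[-0.755, 0.656, -0.004], [0.656, 0.755, 0.001], [0.004, -0.002, -1.0]]
contact_force: [0.2, -0.9, -3.5]
finger_gap: 0.613
gripper_force: 66.4
```

```bash
python3 m.py .5025 .1822 .27 187
```

```text
shift [0.9884 0.6583 0.595 ] turn [-0.0002 -0.0015 -0.2667]
```

>>> {"fn": "play_rows", "kwargs": {
  "steps": [
    [[0.3, 0.2, 0.05], [0, 0, -0.267], 1],
    [[0.6, 0.4, 0.2], [0, 0, -0.267], 1],
    [[0.988, 0.658, 0.3], [0, 0, -0.267], 1],
    [[0.988, 0.658, 0.45], [0, 0, -0.267], 1],
    [[0.988, 0.658, 0.595], [0, 0, -0.267], 1],
    [[0.988, 0.658, 0.595], [0, 0, -0.267], 1],
    [[0.988, 0.658, 0.595], [0, 0, -0.267], 1],
    [[0.988, 0.658, 0.595], [0, 0, -0.267], 1]
  ]
}}

```text
time_s: 19.02
position: [0.5044, 0.1809, 0.2732]
tcp_rot: [[-0.993, -0.121, 0.002], [-0.121, 0.993, 0.0], [-0.002, 0.0, -1.0]]
contact_force: [0.3, -0.0, -4.0]
finger_gap: 0.61
gripper_force: 66.4
```

```bash
python3 m.py .5025 .1822 .237 187; python3 - <<'E'
from h import *
o=bot.get_obs(); c=cam('wrist',o)
f=bot.grab_frame('wrist')
cv2.imwrite('pics/w9.png',f[206:326,242:402]) 
# brass / bright statistics in bore window
w=f[206:326,242:402].astype(int); m=(w[...,2]-w[...,0]>50)
ys,xs=np.nonzero(m[15:100,40:120]); print('brass px',len(xs), xs.mean()+40 if len(xs) else 0, ys.mean()+15 if len(xs) else 0, (xs.min()+40,xs.max()+40,ys.min()+15,ys.max()+15) if len(xs) else 0)
E
```

```text
shift [0.0118 0.0098 0.2415] turn [ 0.      0.0005 -0.0004]
brass px 0 0 0 0
```

>>> {"fn": "play_rows", "kwargs": {
  "steps": [
    [[0.012, 0.01, 0.1], [0, 0, 0], 1],
    [[0.012, 0.01, 0.2], [0, 0, 0], 1],
    [[0.012, 0.01, 0.24], [0, 0, 0], 1],
    [[0.012, 0.01, 0.24], [0, 0, 0], 1],
    [[0.012, 0.01, 0.24], [0, 0, 0], 1],
    [[0.012, 0.01, 0.24], [0, 0, 0], 1]
  ]
}}

```text
time_s: 19.82
position: [0.502, 0.1827, 0.2368]
tcp_rot: [[-0.992, -0.123, 0.001], [-0.123, 0.992, 0.0], [-0.001, -0.0, -1.0]]
contact_force: [0.2, -0.1, -4.3]
finger_gap: 0.609
gripper_force: 66.4
```

```bash
python3 m.py .5025 .1822 .226 187; python3 - <<'E'
from h import *
o=bot.get_obs(); c=cam('wrist',o); P=np.array(o['position']); print(P,o['contact_force'])
g=cv2.cvtColor(bot.grab_frame('wrist'),cv2.COLOR_BGR2GRAY); np.save('g.npy',g)
w=cv2.resize(g[226:308:1,286:362],None,fx=.5,fy=.33,interpolation=cv2.INTER_AREA)
for r in w: print(' '.join(f'{v//4:2d}' for v in r))
C=np.array([.5017,.1824,.14]); print('C px',proj(c,[C])); 
E
```

```text
shift [-0.0028 -0.0035  0.0718] turn [-0.      0.0003  0.0005]
[0.502  0.1827 0.2368] [ 0.2488 -0.1311 -4.2613]
28 39 35 43 46 48 50 51 51 51 51 52 52 52 52 52 52 52 52 52 51 51 51 52 52 52 52 52 52 52 51 50 48 46 46 43 33 25
41 46 48 51 53 52 53 53 53 53 52 45 37 36 36 33 25 25 26 28 32 36 34 37 52 52 52 52 52 52 52 52 52 52 49 47 46 44
50 52 53 53 53 52 52 52 52 43 41 34 21 22 23 19 12 14 15 15 18 32 31 34 51 52 51 51 51 51 51 51 51 51 51 51 50 46
52 48 38 40 40 40 43 50 45 22 23 22 19 23 23 20 11 11 13 13 19 34 33 26 39 43 50 49 49 49 51 51 51 51 51 50 50 50
42 44 22 23 23 23 23 22 23 22 23 22 20 23 23 22 22 17 16 18 24 30 32 23 22 23 22 22 22 24 29 29 29 28 47 50 50 49
23 22 22 23 23 23 23 23 23 23 23 22 21 22 23 23 23 22 23 24 24 24 23 22 23 24 24 24 24 24 23 24 24 31 50 50 50 52
24 24 24 24 24 24 24 24 24 24 24 23 23 23 23 23 22 22 23 24 23 23 24 23 23 23 24 25 24 24 24 24 24 24 24 23 23 28
24 24 24 24 24 24 24 24 24 22 19 19 22 23 23 23 22 23 23 23 23 24 23 22 21 18 18 21 23 24 24 24 24 23 24 24 24 23
24 24 24 24 24 24 23 21 17 14 14 14 15 16 18 19 20 21 21 21 21 20 18 16 14 1
[... 1416 characters left out ...]
8 24 21 19 19 19 19 19 19 19 19 19 20 20 20 20 20 19 19 20 19 20 19 19 20 19 19 19 20 22 23 23 24 24 24
34 34 34 34 31 27 22 20 20 20 19 20 20 20 20 20 20 20 20 20 20 20 20 20 20 20 20 20 20 20 22 27 28 25 24 24 24 24
34 34 34 34 34 33 29 26 22 20 20 20 20 20 20 20 20 20 20 20 20 20 20 20 20 19 19 20 21 24 29 31 33 26 24 25 24 23
33 33 33 33 33 33 33 31 27 26 24 22 20 19 20 20 19 19 20 19 20 19 20 20 20 22 22 27 29 31 33 33 33 33 33 33 33 31
34 34 34 34 34 34 34 33 33 32 31 29 26 26 25 24 23 22 23 22 22 23 23 25 28 29 30 32 33 33 33 33 33 33 33 33 33 33
33 33 33 33 33 32 33 33 33 33 33 32 32 31 30 30 29 29 29 28 29 30 30 30 32 32 32 32 32 32 32 32 32 32 32 32 32 32
C px [[322.1272 234.2574]]
```

>>> {"fn": "play_rows", "kwargs": {
  "steps": [
    [[-0.002, -0.002, 0.03], [0, 0, 0], 1],
    [[-0.002, -0.002, 0.055], [0, 0, 0], 1],
    [[-0.002, -0.002, 0.062], [0, 0, 0], 1],
    [[-0.002, -0.002, 0.068], [0, 0, 0], 1],
    [[-0.002, -0.002, 0.074], [0, 0, 0], 1],
    [[-0.002, -0.002, 0.08], [0, 0, 0], 1],
    [[-0.002, -0.002, 0.08], [0, 0, 0], 1]
  ]
}}

```text
time_s: 20.75
position: [0.5019, 0.1824, 0.2242]
tcp_rot: [[-0.992, -0.123, -0.0], [-0.123, 0.992, -0.0], [0.0, -0.0, -1.0]]
contact_force: [-0.3, 0.1, -4.8]
finger_gap: 0.617
gripper_force: 66.4
```

>>> {"fn": "play_rows", "kwargs": {
  "steps": [
    [[0, 0, 0.007], [0, 0, 0], 1],
    [[0, 0, 0.014], [0, 0, 0], 1],
    [[0, 0, 0.02], [0, 0, 0], 1],
    [[0, 0, 0.026], [0, 0, 0], 1],
    [[0, 0, 0.026], [0, 0, 0], 1]
  ]
}}

```text
time_s: 21.38
position: [0.5013, 0.1822, 0.2197]
tcp_rot: [[-0.992, -0.123, -0.002], [-0.123, 0.992, -0.0], [0.002, -0.0, -1.0]]
contact_force: [-4.2, -1.1, -2.0]
finger_gap: 0.61
gripper_force: 66.7
```

>>> {"fn": "play_rows", "kwargs": {
  "steps": [
    [[0.004, 0, 0], [0, 0, 0], 1],
    [[0.004, 0, 0.004], [0, 0, 0], 1],
    [[0.004, 0, 0.01], [0, 0, 0], 1],
    [[0.004, 0, 0.01], [0, 0, 0], 1]
  ]
}}

```text
time_s: 21.88
position: [0.5012, 0.1822, 0.2187]
tcp_rot: [[-0.992, -0.123, -0.001], [-0.123, 0.992, -0.0], [0.001, -0.0, -1.0]]
contact_force: [-4.6, -1.0, -2.9]
finger_gap: 0.612
gripper_force: 66.6
```

>>> {"fn": "play_rows", "kwargs": {
  "steps": [
    [[0.005, 0, 0], [0, 0, 0], 1],
    [[0.005, 0, 0], [0, 0, 0], 1],
    [[0.005, 0, 0.006], [0, 0, 0], 1],
    [[0.005, 0, 0.012], [0, 0, 0], 1],
    [[0.005, 0, 0.012], [0, 0, 0], 1]
  ]
}}

```text
time_s: 22.5
position: [0.5008, 0.1822, 0.217]
tcp_rot: [[-0.992, -0.123, 0.0], [-0.123, 0.992, 0.0], [-0.0, 0.0, -1.0]]
contact_force: [-1.9, -1.5, -4.3]
finger_gap: 0.609
gripper_force: 66.5
```

>>> {"fn": "play_rows", "kwargs": {
  "steps": [
    [[0.003, -0.001, 0.008], [0, 0, 0], 1],
    [[0.003, -0.001, 0.016], [0, 0, 0], 1],
    [[0.003, -0.001, 0.024], [0, 0, 0], 1],
    [[0.003, -0.001, 0.032], [0, 0, 0], 1],
    [[0.003, -0.001, 0.032], [0, 0, 0], 1]
  ]
}}

```text
time_s: 23.12
position: [0.5002, 0.182, 0.2121]
tcp_rot: [[-0.992, -0.123, -0.0], [-0.123, 0.992, 0.0], [0.0, 0.0, -1.0]]
contact_force: [0.0, -0.2, -4.6]
finger_gap: 0.609
gripper_force: 66.4
```

>>> {"fn": "play_rows", "kwargs": {
  "steps": [
    [[0, 0, 0.012], [0, 0, 0], 1],
    [[0, 0, 0.024], [0, 0, 0], 1],
    [[0, 0, 0.036], [0, 0, 0], 1],
    [[0, 0, 0.048], [0, 0, 0], 1],
    [[0, 0, 0.06], [0, 0, 0], 1],
    [[0, 0, 0.068], [0, 0, 0], 1],
    [[0, 0, 0.068], [0, 0, 0], 1]
  ]
}}

```text
time_s: 24.0
position: [0.5002, 0.182, 0.2019]
tcp_rot: [[-0.992, -0.123, -0.0], [-0.123, 0.992, -0.0], [0.0, -0.0, -1.0]]
contact_force: [-0.4, 0.3, -4.8]
finger_gap: 0.613
gripper_force: 66.4
```

>>> {"fn": "play_rows", "kwargs": {
  "steps": [
    [[0, 0, 0.012], [0, 0, 0], 1],
    [[0, 0, 0.024], [0, 0, 0], 1],
    [[0, 0, 0.036], [0, 0, 0], 1],
    [[0, 0, 0.048], [0, 0, 0], 1],
    [[0, 0, 0.06], [0, 0, 0], 1],
    [[0, 0, 0.072], [0, 0, 0], 1],
    [[0, 0, 0.084], [0, 0, 0], 1],
    [[0, 0, 0.09], [0, 0, 0], 1],
    [[0, 0, 0.09], [0, 0, 0], 1]
  ]
}}

```text
time_s: 25.12
position: [0.5002, 0.182, 0.1885]
tcp_rot: [[-0.992, -0.123, -0.0], [-0.123, 0.992, 0.0], [0.0, 0.0, -1.0]]
contact_force: [-0.5, 0.2, -3.7]
finger_gap: 0.611
gripper_force: 66.4
```

>>> {"fn": "play_rows", "kwargs": {
  "steps": [
    [[0, 0, 0.004], [0, 0, 0], 1],
    [[0, 0, 0.008], [0, 0, 0], 1],
    [[0, 0, 0.012], [0, 0, 0], 1],
    [[0, 0, 0.012], [0, 0, 0], 1]
  ]
}}

```text
time_s: 25.62
position: [0.5002, 0.182, 0.1867]
tcp_rot: [[-0.992, -0.123, -0.0], [-0.123, 0.992, -0.0], [0.0, 0.0, -1.0]]
contact_force: [-0.8, 0.1, -3.8]
finger_gap: 0.617
gripper_force: 66.4
```

>>> {"fn": "play_rows", "kwargs": {
  "steps": [
    [[0, 0, 0.004], [0, 0, 0], 1],
    [[0, 0, 0.007], [0, 0, 0], 1],
    [[0, 0, 0.007], [0, 0, 0], 1]
  ]
}}

```text
time_s: 26.0
position: [0.5002, 0.182, 0.1859]
tcp_rot: [[-0.992, -0.123, 0.0], [-0.123, 0.992, -0.0], [-0.0, -0.0, -1.0]]
contact_force: [-1.4, -0.5, -1.6]
finger_gap: 0.617
gripper_force: 66.8
```

>>> {"fn": "play_rows", "kwargs": {
  "steps": [
    [[0, 0, 0.002], [0, 0, 0], 1],
    [[0, 0, 0.002], [0, 0, 0], 1],
    [[0, 0, 0.002], [0, 0, 0], 0],
    [[0, 0, 0.002], [0, 0, 0], -1],
    [[0, 0, 0.002], [0, 0, 0], -1],
    [[0, 0, 0.002], [0, 0, 0], -1],
    [[0, 0, 0.002], [0, 0, 0], -1]
  ]
}}

```text
time_s: 26.88
position: [0.5003, 0.182, 0.1854]
tcp_rot: [[-0.992, -0.123, 0.0], [-0.123, 0.992, 0.0], [-0.0, 0.0, -1.0]]
contact_force: [-0.3, -0.6, 0.1]
finger_gap: 0.994
gripper_force: 0.0
```

>>> {"fn": "play_rows", "kwargs": {
  "steps": [
    [[0, 0, -0.2], [0, 0, 0], -1],
    [[0, 0, -0.5], [0, 0, 0], -1],
    [[0, 0, -0.9], [0, 0, 0], -1],
    [[0, 0, -0.9], [0, 0, 0], -1],
    [[0, 0, -0.9], [0, 0, 0], -1],
    [[0, 0, -0.9], [0, 0, 0], -1]
  ]
}}

```text
time_s: 27.62
position: [0.4994, 0.1819, 0.3186]
tcp_rot: [[-0.992, -0.123, -0.003], [-0.123, 0.992, -0.0], [0.003, 0.0, -1.0]]
contact_force: [-0.5, 0.6, 0.1]
finger_gap: 0.999
gripper_force: 0.0
```

```bash
python3 - <<'E'
from h import *
o=bot.get_obs(); c=cam('wrist',o); R=np.array(o['tcp_rot']); print(o['position'],o['contact_force'],o['finger_gap'])
f=bot.grab_frame('wrist'); cv2.imwrite('pics/w10.png',f)
print('boss exp',proj(c,[[.5015,.1825,.136],[.5015,.1825+.027,.136]]))
g=cv2.GaussianBlur(cv2.cvtColor(f,cv2.COLOR_BGR2GRAY),(3,3),0)
for u,v,r in cv2.HoughCircles(g,cv2.HOUGH_GRADIENT,1,5,param1=100,param2=12,minRadius=12,maxRadius=60)[0][:15]:
    X=ray2z(c,(u,v),.136); s=np.linalg.norm(ray2z(c,(u+r,v),.136)-X)
    if np.linalg.norm(X[:2]-[.5015,.1825])<.01: print(u,v,r,X,s)
w=f.astype(int); ys,xs=np.nonzero((w[...,2]-w[...,0]>50))
k=proj(c,[[.4877,.180,.134]])[0]; m=np.hypot(xs-k[0],ys-k[1])<12; print('key exp',k,'brass',m.sum(), xs[m].mean() if m.any() else 0, ys[m].mean() if m.any() else 0)
if m.any():
    X=ray2z(c,(xs[m].mean(),ys[m].mean()),.134); print(X,xs[m].min(),xs[m].max(),ys[m].min(),ys[m].max())
E
```

```text
[0.4994 0.1819 0.3186] [-0.4692  0.6326  0.0795] 0.9989244489268825
boss exp [[323.1688 200.812 ]
 [353.9224 204.4971]]
key exp [322.2643 184.5385] brass 97 321.45360824742266 180.5463917525773
[0.4843 0.1789 0.134 ] 317 326 176 185
```

```bash
python3 - <<'E'
from h import *
o=bot.get_obs(); c=cam('wrist',o); print(o['position'])
f=bot.grab_frame('wrist').astype(int); print(proj(c,[[.5015,.1825,.14]]))
g=f.sum(2)//3; b=f[...,2]-f[...,0]
print('gray',*[' '.join(f'{v//4:2d}' for v in r) for r in g[160:236:1,300:348:2]],sep='\n')
print('brass col323',[(y,int(b[y,322])) for y in range(166,190)])
E
```

```text
[0.4995 0.1819 0.3186]
[[323.1792 201.9744]]
gray
33 33 33 27 27 27 27 28 27 27 28 27 28 27 28 27 28 28 27 27 27 27 30 34
33 33 33 27 29 29 27 27 29 27 27 28 29 27 27 27 27 26 27 27 27 27 32 32
34 33 33 27 27 27 28 28 27 27 27 27 27 26 28 27 27 27 26 27 26 26 26 29
33 33 30 28 28 27 27 27 27 26 26 27 26 26 27 26 27 26 27 27 26 26 27 26
33 32 31 32 33 26 26 26 28 27 24 26 25 25 26 27 26 26 27 25 26 27 26 26
32 33 33 33 32 26 26 25 27 25 26 26 26 26 26 27 26 26 27 27 27 27 27 26
33 33 32 32 30 26 27 26 26 26 26 26 26 26 26 25 25 24 26 26 26 26 26 26
32 32 32 32 29 25 25 26 26 25 25 25 25 26 26 25 25 25 26 26 25 26 26 27
32 31 32 29 27 26 25 25 25 28 28 29 29 29 28 26 25 25 26 26 26 27 26 27
32 32 31 28 25 24 24 28 30 43 46 48 48 46 40 34 27 25 25 26 27 28 27 27
32 33 29 25 25 24 27 43 51 56 56 56 57 56 56 56 42 31 25 25 25 26 26 26
33 34 29 24 26 33 51 56 57 60 61 62 62 61 58 56 55 52 32 24 25 24 25 25
32 32 24 25 38 41 56 60 62 63 62 62 62 62 62 62 59 54 50 32 24 26 25 25
31 29 24 30 48 56 62 62 62 62 62 62 62 62 62 62 62 59 55 51 31 23 25 26
32 24 27 45 47 62 62 62 62 62 63 63 63 62 
[... 3997 characters left out ...]
5 15 14 11 11 15 16 16 16 15 16 15 16 16 15 14 13  9 12 11  9 12
12 14 16 15 14 13 11 14 15 16 15 15 13 14 14 16 14 14 13  9  9  8 10 10
12 12 13 12 15 14 13 13 15 15 13 11 10 12 13 15 15 16 13 11 11  9 10 12
11 12 12 13 13 15 15 14 15 14 15 11 11 12 12 16 15 14 14 11 12 11 11 12
10 12 12 12 13 15 15 14 15 15 15 11 13 12 11 12 15 15 14 13 13 12 12 14
11 12 11 11 11 13 16 14 15 15 14 12 12 12 12 12 15 16 17 14 11 13 13 14
brass col323 [(166, 5), (167, 8), (168, 6), (169, 9), (170, 6), (171, 3), (172, 2), (173, 3), (174, 1), (175, 5), (176, 104), (177, 119), (178, 115), (179, 118), (180, 122), (181, 118), (182, 117), (183, 119), (184, 123), (185, 140), (186, -5), (187, -2), (188, 5), (189, 8)]
```

```bash
python3 - <<'E'
from h import *
c=cam('wrist'); C=ray2z(c,(322.5,203.3),.14); print('C',C)
for n,q in dict(kout=(321.,175.5,.134),kin=(321.5,185.7,.134),sprT=(323,169,.136),sprB=(323,228.5,.136),kwend=(321,174.7,.136),slotmouth=(322,189.5,.14),endB=(322,215.2,.14)).items():
    X=ray2z(c,q[:2],q[2]); print(n,X,np.linalg.norm((X-C)[:2]))
E
```

```text
C [0.503  0.1821 0.14  ]
kout [0.4803 0.178  0.134 ] 0.023071785648711735
kin [0.4891 0.1795 0.134 ] 0.014130696854565998
sprT [0.4742 0.179  0.136 ] 0.028976488165780863
sprB [0.5272 0.1855 0.136 ] 0.024476699008605336
kwend [0.4792 0.1779 0.136 ] 0.024129736090439013
slotmouth [0.491  0.1802 0.14  ] 0.01214616533203438
endB [0.5137 0.183  0.14  ] 0.01072460968111829
```

>>> {"fn": "play_rows", "kwargs": {
  "steps": [
    [[-0.22, 0, 0], [0, 0, 0], -1],
    [[-0.45, 0, 0.3], [0, 0, 0], -1],
    [[-0.45, 0, 0.3], [0, 0, 0], -1],
    [[-0.45, 0, 0.3], [0, 0, 0], -1],
    [[-0.45, 0, 0.3], [0, 0, 0], -1],
    [[-0.45, 0, 0.3], [0, 0, 0], -1]
  ]
}}

```text
time_s: 28.48
position: [0.5673, 0.1905, 0.2774]
tcp_rot: [[-0.992, -0.124, 0.003], [-0.124, 0.992, 0.0], [-0.003, 0.0, -1.0]]
contact_force: [-0.1, 0.3, 0.1]
finger_gap: 0.997
gripper_force: 0.0
```

```bash
python3 - <<'E'
from h import *
o=bot.get_obs(); c=cam('wrist',o); print(o['position'],-c[2].T@c[3])
f=bot.grab_frame('wrist'); cv2.imwrite('pics/w11.png',f); p=proj(c,[[.5015,.1825,.14],[.4866,.180,.134]]); print(p)
g=f.astype(int).sum(2)//3; b=f[...,2].astype(int)-f[...,0]
u=int(p[0,0]); v=int(p[0,1])
m=b>70; ys,xs=np.nonzero(m[v-50:v+40,u-30:u+30]); print('brass',len(xs),xs.min()+u-30,xs.max()+u-30,ys.min()+v-50,ys.max()+v-50)
np.save('b.npy',b)
kc=int(np.median(xs))+u-30
for col in (kc,kc+1): print(col,[(y,int(g[y,col]),int(b[y,col])) for y in range(v-48,v+48)])
for rr in (.014,.0292/2,.027,.021): pass
print('row',v,[(x,int(g[v,x])) for x in range(u-46,u+47)])
E
```

```text
[0.5673 0.1905 0.2774] [0.5    0.1825 0.3483]
[[322.8925 118.1422]
 [321.9386  94.7533]]
brass 130 315 326 85 97
321 [(70, 69, 5), (71, 60, 5), (72, 58, 0), (73, 57, 2), (74, 109, 7), (75, 119, 6), (76, 138, 4), (77, 144, 9), (78, 139, 6), (79, 140, 5), (80, 146, 6), (81, 136, 7), (82, 123, 7), (83, 103, 6), (84, 84, 1), (85, 107, 67), (86, 132, 102), (87, 130, 96), (88, 129, 96), (89, 128, 93), (90, 125, 96), (91, 131, 92), (92, 128, 96), (93, 129, 96), (94, 132, 95), (95, 135, 97), (96, 138, 104), (97, 116, 76), (98, 79, 40), (99, 76, 40), (100, 99, 29), (101, 117, 4), (102, 118, 3), (103, 117, 6), (104, 119, 9), (105, 119, 6), (106, 120, 5), (107, 119, 5), (108, 122, 8), (109, 121, 5), (110, 123, 6), (111, 124, 7), (112, 123, 6), (113, 99, 2), (114, 72, 2), (115, 73, 1), (116, 78, 2), (117, 79, 3), (118, 76, 2), (119, 78, 2), (120, 78, 1), (121, 72, -1), (122, 96, 2), (123, 148, 7), (124, 144, 6), (125, 141, 7), (126, 140, 6), (127, 139, 10), (128, 142, 9), (129, 145, 8), (130, 144, 6), (131, 139, 5), (132, 150, 8), (133, 135, 7), (134, 138, 8), (135, 160, 6), (136, 142, 8), (137,
[... 2247 characters left out ...]
, (309, 141), (310, 144), (311, 146), (312, 148), (313, 145), (314, 139), (315, 140), (316, 139), (317, 137), (318, 106), (319, 70), (320, 73), (321, 76), (322, 74), (323, 74), (324, 72), (325, 76), (326, 71), (327, 93), (328, 127), (329, 147), (330, 147), (331, 143), (332, 148), (333, 146), (334, 145), (335, 147), (336, 151), (337, 126), (338, 105), (339, 101), (340, 103), (341, 105), (342, 97), (343, 84), (344, 85), (345, 91), (346, 103), (347, 107), (348, 105), (349, 103), (350, 103), (351, 107), (352, 105), (353, 107), (354, 103), (355, 101), (356, 103), (357, 105), (358, 103), (359, 103), (360, 104), (361, 95), (362, 81), (363, 58), (364, 51), (365, 53), (366, 51), (367, 50), (368, 52)]
```

```bash
python3 - <<'E'
from h import *
c=cam('wrist'); C=ray2z(c,(322.6,117.8),.14); print('C',C)
for n,q in dict(kout=(321.,84.6,.134),kin=(321,97.6,.134),floor=(321,100.3,.14),bossT=(322,73.6,.136),bossB=(322,156.6,.136),kwend=(321,83.7,.136),endB=(322,136.8,.14),bL=(282.8,116,.136),bR=(362,116,.136)).items():
    X=ray2z(c,q[:2],q[2]); print(n,X,np.linalg.norm((X-C)[:2]))
E
```

```text
C [0.5012 0.1822 0.14  ]
kout [0.4802 0.1785 0.134 ] 0.021279188456389462
kin [0.4884 0.1795 0.134 ] 0.013097320152459032
floor [0.4904 0.1798 0.14  ] 0.011091443985077188
bossT [0.4736 0.1784 0.136 ] 0.027812193066491322
bossB [0.5272 0.185  0.136 ] 0.02617824050153567
kwend [0.4799 0.1785 0.136 ] 0.02164623826180564
endB [0.5135 0.1833 0.14  ] 0.012361528185057416
bL [0.5033 0.1554 0.136 ] 0.026871639301000484
bR [0.4968 0.2084 0.136 ] 0.026580945648056988
```

>>> {"fn": "play_rows", "kwargs": {
  "steps": [
    [[0.25, 0, -0.1], [0, 0, 0], -1],
    [[0.45, 0, -0.1], [0, 0, 0], -1],
    [[0.45, 0, 0], [0, 0, 0], -1],
    [[0.45, 0, 0.3], [0, 0, 0], -1],
    [[0.45, 0, 0.59], [0, 0, 0], -1],
    [[0.45, 0, 0.59], [0, 0, 0], -1],
    [[0.45, 0, 0.59], [0, 0, 0], 1],
    [[0.45, 0, 0.59], [0, 0, 0], 1],
    [[0.45, 0, 0.59], [0, 0, 0], 1],
    [[0.45, 0, 0.59], [0, 0, 0], 1],
    [[0.45, 0, 0.59], [0, 0, 0], 1]
  ],
  "squeeze": 60
}}

```text
time_s: 29.9
position: [0.5019, 0.1822, 0.1896]
tcp_rot: [[-0.992, -0.123, 0.005], [-0.123, 0.992, 0.0], [-0.005, -0.0, -1.0]]
contact_force: [0.0, -0.8, 7.0]
finger_gap: 0.61
gripper_force: 63.3
```

>>> {"fn": "play_rows", "kwargs": {
  "steps": [
    [[0, 0, -0.03], [0, 0, 0], 1],
    [[0, 0, -0.08], [0, 0, 0], 1],
    [[0, 0, -0.15], [0, 0, 0], 1],
    [[0, 0, -0.25], [0, 0, 0], 1],
    [[0, 0, -0.4], [0, 0, 0], 1],
    [[0, 0, -0.4], [0, 0, 0], 1]
  ]
}}

```text
time_s: 30.65
position: [0.5009, 0.1821, 0.2487]
tcp_rot: [[-0.992, -0.123, 0.003], [-0.123, 0.992, 0.0], [-0.003, 0.0, -1.0]]
contact_force: [-0.8, -0.2, -4.6]
finger_gap: 0.609
gripper_force: 64.6
```

```bash
python3 m.py .43 .172 .25 187; python3 - <<'E'
from h import *
w=cv2.imread('pics/w5.png').astype(int) # tool yaw 188.7, scale 5
b=w[...,2]-w[...,0]; g=w.sum(2)//3
print([(y,int(g[y,403]),int(b[y,403])) for y in range(225,480,5)])
E
```

```text
shift [ 0.4771 -0.0085 -0.0102] turn [0.     0.0009 0.0005]
[(225, 45, 1), (230, 86, 4), (235, 157, 5), (240, 211, 9), (245, 130, 58), (250, 76, 81), (255, 90, 75), (260, 94, 78), (265, 89, 81), (270, 88, 78), (275, 74, 65), (280, 112, 103), (285, 195, 121), (290, 217, 112), (295, 210, 121), (300, 208, 123), (305, 208, 123), (310, 208, 124), (315, 208, 126), (320, 214, 121), (325, 141, 67), (330, 77, 2), (335, 78, 0), (340, 80, 4), (345, 108, 5), (350, 122, 6), (355, 121, 6), (360, 123, 4), (365, 124, 5), (370, 127, 8), (375, 127, 5), (380, 126, 5), (385, 113, 6), (390, 73, -1), (395, 63, -6), (400, 69, -2), (405, 65, 0), (410, 63, -1), (415, 66, -2), (420, 108, 4), (425, 146, 7), (430, 147, 6), (435, 145, 6), (440, 147, 7), (445, 148, 7), (450, 149, 8), (455, 145, 6), (460, 138, 8), (465, 114, 7), (470, 77, -52), (475, 64, -84)]
```

>>> {"fn": "play_rows", "kwargs": {
  "steps": [
    [[0.2, 0, 0], [0, 0, 0], 1],
    [[0.48, 0, 0], [0, 0, 0], 1],
    [[0.48, 0, 0.1], [0, 0, 0], 1],
    [[0.48, 0, 0.313], [0, 0, 0], 1],
    [[0.48, 0, 0.313], [0, 0, 0], 1],
    [[0.48, 0, 0.313], [0, 0, 0], 1],
    [[0.48, 0, 0.313], [0, 0, 0], 1]
  ]
}}

```text
time_s: 31.52
position: [0.4297, 0.1732, 0.201]
tcp_rot: [[-0.992, -0.123, 0.002], [-0.123, 0.992, 0.0], [-0.002, 0.0, -1.0]]
contact_force: [-0.1, 0.0, -4.5]
finger_gap: 0.608
gripper_force: 65.2
```

```bash
cat > key.py <<'E'
from h import *
# camera view of key outer side
o=bot.get_obs(); c=cam('wrist',o); R=np.array(o['tcp_rot']); P=np.array(o['position']); print(P,o['contact_force'],'axis rel tool',R.T@(np.array([.5012,.1822,.1])-P))
f=bot.grab_frame('wrist').astype(int); b=f[...,2]-f[...,0]
k=proj(c,[[.486,.180,.134],[.486,.180,.1]]); print(k)
u,v=k[0].astype(int); y0=max(v-60,0);x0=u-25
ys,xs=np.nonzero(b[y0:v+40,x0:u+25]>50); print(len(xs), (xs.min()+x0,xs.max()+x0,ys.min()+y0,ys.max()+y0) if len(xs) else 0)
E
python3 key.py
```

```text
[0.4297 0.1732 0.201 ] [-0.1153  0.0164 -4.4693] axis rel tool [-0.0719  0.0001  0.1011]
[[322.1034 350.9295]
 [322.2858 312.5995]]
306 (np.int64(314), np.int64(327), np.int64(318), np.int64(341))
```

>>> {"fn": "play_rows", "kwargs": {
  "steps": [
    [[-0.015, 0, 0], [0, 0, 0], 1],
    [[-0.025, 0, 0], [0, 0, 0], 1],
    [[-0.033, 0, 0], [0, 0, 0], 1],
    [[-0.04, 0, 0], [0, 0, 0], 1],
    [[-0.04, 0, 0], [0, 0, 0], 1]
  ]
}}

```text
time_s: 32.2
position: [0.4348, 0.1738, 0.1999]
tcp_rot: [[-0.992, -0.123, -0.0], [-0.123, 0.992, -0.0], [0.0, 0.0, -1.0]]
contact_force: [0.3, 0.0, -5.2]
finger_gap: 0.605
gripper_force: 65.2
```

```bash
python3 key.py
```

```text
[0.4348 0.1738 0.1999] [ 0.2564  0.0194 -5.1501] axis rel tool [-0.067   0.0001  0.0999]
[[322.0925 344.946 ]
 [322.2795 307.1896]]
329 (np.int64(313), np.int64(328), np.int64(318), np.int64(341))
```

>>> {"fn": "play_rows", "kwargs": {
  "steps": [
    [[-0.004, 0, 0], [0, 0, 0], 1],
    [[-0.008, 0, 0], [0, 0, 0], 1],
    [[-0.011, 0, 0], [0, 0, 0], 1],
    [[-0.011, 0, 0], [0, 0, 0], 1]
  ]
}}

```text
time_s: 32.75
position: [0.4364, 0.174, 0.2]
tcp_rot: [[-0.992, -0.123, 0.0], [-0.123, 0.992, 0.0], [-0.0, 0.0, -1.0]]
contact_force: [0.0, -0.6, -4.1]
finger_gap: 0.613
gripper_force: 65.2
```

>>> {"fn": "play_rows", "kwargs": {
  "steps": [
    [[-0.004, 0, 0], [0, 0, 0], 1],
    [[-0.007, 0, 0], [0, 0, 0], 1],
    [[-0.007, 0, 0], [0, 0, 0], 1]
  ]
}}

```text
time_s: 33.12
position: [0.4374, 0.1742, 0.2]
tcp_rot: [[-0.992, -0.123, 0.0], [-0.123, 0.992, 0.0], [-0.0, 0.0, -1.0]]
contact_force: [1.2, -0.4, -4.9]
finger_gap: 0.608
gripper_force: 65.2
```

>>> {"fn": "play_rows", "kwargs": {
  "steps": [
    [[-0.004, 0, 0], [0, 0, 0], 1],
    [[-0.007, 0, 0], [0, 0, 0], 1],
    [[-0.007, 0, 0], [0, 0, 0], 1]
  ]
}}

```text
time_s: 33.5
position: [0.4385, 0.1743, 0.1999]
tcp_rot: [[-0.992, -0.123, 0.0], [-0.123, 0.992, 0.0], [-0.0, 0.0, -1.0]]
contact_force: [-0.0, -0.6, -3.4]
finger_gap: 0.607
gripper_force: 65.2
```

```bash
python3 key.py; python3 - <<'E'
from h import *
f=bot.grab_frame('wrist').astype(int); b=f[...,2]-f[...,0]; g=f.sum(2)//3
print('\n'.join(f'{y} '+' '.join(f'{v:3d}' for v in b[y,306:338:2])+' | '+' '.join(f'{v//4:2d}' for v in g[y,306:338:2]) for y in range(300,364,2)))
E
```

```text
[0.4385 0.1743 0.1999] [-0.0224 -0.6204 -3.389 ] axis rel tool [-0.0632  0.0001  0.0999]
[[322.0458 339.1103]
 [322.2398 302.1168]]
342 (np.int64(313), np.int64(328), np.int64(318), np.int64(341))
300   8   7   8   8   6   4   9   9   7   6   4   4   6   7   7   7 | 38 38 38 38 38 38 38 38 38 38 37 38 38 37 38 38
302   7   8   6   7   6   7   8   7   6   6   2   5   5   6   5   6 | 39 39 38 38 38 38 37 38 39 39 38 39 38 38 37 38
304   8   7   7   9   6   7   7   8   8   8   6   8   6   7   6   6 | 39 38 38 37 39 39 38 39 38 39 38 39 38 38 38 38
306   2   6   6   8   6   8   5   7   9   8   8   6   4   6   5   7 | 38 39 39 39 39 39 37 38 39 38 39 38 38 38 38 38
308   6   5   5   4   7   6   7   6   3   6   4   5   7   4   6   5 | 38 38 39 38 38 37 38 37 38 38 38 38 39 38 38 38
310   9   8   5   7   7   6   7   6   6   7   5   7   6   6   8   7 | 38 38 39 38 38 39 38 39 39 38 38 38 37 38 38 39
312   8   7   7   6   9   8  11   5   5   9   5   5   3   6   5   9 | 39 38 38 39 38 39 38 39 39 38 38 39 39 39 37 38
314   7   7   6   5   5   8   6   6   4   1   7   7   7   7   5   4 | 38 39 3
[... 2172 characters left out ...]
  -4  -7  -2  -3  -5  -6  -7  -1  -3  -6  -9  -1  -5   0  -6 |  6  7  6  7  8  8  6  7  8  6  7  7  5  6  7  7
354  -6  -5   1   0   1  -4  -5  -8  -1  -8  -2  -1  -2  -6  -3  -7 |  4  7  7  8  7  9  7  8  7  6  6  6  5  6  8  7
356  -9   1   3  -1  -1  -4  -4   1  -1  -2  -4  -5   0  -5  -1  -3 |  7  8  7  7  8  6  7  7  8  9  6  7  7  6  6  7
358  -2   0   0  -8  -2  -1   1  -3  -5  -2  -4   2  -2   1  -3   1 |  7  6  6  7  7  7  7  5  5  8  7  6  8  8  7  7
360  -4  -4   1  -3  -1  -7  -5  -2  -1  -4  -3  -1  -3  -2  -4  -4 |  8  6  8  8  6  6  7  7  7  8  8  7  7  8  6  6
362   0  -6  -4  -6  -6  -4  -1  -2  -5  -3  -6  -3  -3   2  -1  -8 |  7  6  7  7  7  7  7  8  8  7  5  7  9  5  7  5
```

```bash
python3 - <<'E'
from h import *
c=cam('wrist')
for r in (330.5,331.5,332.5):
    X=ray2z(c,(320.5,r),.134); print(r,X,np.linalg.norm(X[:2]-[.5012,.1822]))
E
```

```text
330.5 [0.4806 0.1785 0.134 ] 0.020927499981003555
331.5 [0.4812 0.1786 0.134 ] 0.02029457475747192
332.5 [0.4819 0.1786 0.134 ] 0.01966029834273265
```

>>> {"fn": "play_rows", "kwargs": {
  "steps": [
    [[-0.004, 0, 0], [0, 0, 0], 1],
    [[-0.008, 0, 0], [0, 0, 0], 1],
    [[-0.008, 0, 0], [0, 0, 0], 1]
  ]
}}

```text
time_s: 33.98
position: [0.4397, 0.1745, 0.1999]
tcp_rot: [[-0.992, -0.123, 0.0], [-0.123, 0.992, 0.0], [-0.0, 0.0, -1.0]]
contact_force: [-0.2, 0.1, -3.9]
finger_gap: 0.602
gripper_force: 65.2
```

```bash
cat > e.py <<'E'
from h import *
o=bot.get_obs(); c=cam('wrist',o); f=bot.grab_frame('wrist').astype(int); b=(f[...,2]-f[...,0])[300:350,316:326].mean(1)
r=[i for i in range(10,45) if b[i]>50]; print(np.round(o['position'],4),np.round(o['contact_force'],1),r[0]+300,r[-1]+300,np.round(b[r[0]:r[-1]+1]).astype(int))
for i in r:
    if b[i]>90:
        t=i+300-.5+(0.5 if 0 else 0); X=ray2z(c,(320.5,t),.134); print(t,np.linalg.norm(X[:2]-[.5012,.1822])); break
E
python3 e.py
```

```text
[0.4397 0.1745 0.1999] [-0.2  0.1 -3.9] 318 341 [ 56  72  70  70  69  70  69  69  69  69  70  70  69  68  75  96 113 116
 114 115 115 116 114  73]
332.5 0.01842658594271511
```

>>> {"fn": "play_rows", "kwargs": {
  "steps": [
    [[-0.003, 0, 0], [0, 0, 0], 1],
    [[-0.005, 0, 0], [0, 0, 0], 1],
    [[-0.005, 0, 0], [0, 0, 0], 1]
  ]
}}

```text
time_s: 34.4
position: [0.4404, 0.1745, 0.2]
tcp_rot: [[-0.992, -0.123, 0.0], [-0.123, 0.992, -0.0], [-0.0, -0.0, -1.0]]
contact_force: [-0.1, -0.8, -3.7]
finger_gap: 0.604
gripper_force: 65.2
```

```bash
python3 e.py
```

```text
[0.4404 0.1745 0.2   ] [-0.1 -0.8 -3.7] 318 341 [ 56  71  69  68  70  69  69  69  69  68  68  68  68  76  97 113 115 114
 115 114 114 116 115  71]
331.5 0.018299058389845805
```

>>> {"fn": "play_rows", "kwargs": {
  "steps": [
    [[-0.003, 0, 0], [0, 0, 0], 1],
    [[-0.006, 0, 0], [0, 0, 0], 1],
    [[-0.006, 0, 0], [0, 0, 0], 1]
  ]
}}

```text
time_s: 34.83
position: [0.4411, 0.1746, 0.1999]
tcp_rot: [[-0.992, -0.123, -0.001], [-0.123, 0.992, -0.0], [0.001, -0.0, -1.0]]
contact_force: [-1.2, -0.4, -3.6]
finger_gap: 0.607
gripper_force: 65.2
```

```bash
python3 e.py
```

```text
[0.4411 0.1746 0.1999] [-1.2 -0.4 -3.6] 318 341 [ 57  71  69  68  68  68  68  68  68  68  67  68  74  94 112 117 116 115
 115 115 115 116 114  71]
330.5 0.018445680881850134
```

>>> {"fn": "play_rows", "kwargs": {
  "steps": [
    [[-0.003, 0, 0], [0, 0, 0], 1],
    [[-0.003, 0, 0], [0, 0, 0], 1]
  ]
}}

```text
time_s: 35.12
position: [0.4412, 0.1747, 0.1997]
tcp_rot: [[-0.992, -0.123, -0.002], [-0.123, 0.992, -0.0], [0.002, -0.0, -1.0]]
contact_force: [-5.0, -1.7, -2.3]
finger_gap: 0.605
gripper_force: 65.3
```

>>> {"fn": "play_rows", "kwargs": {
  "steps": [
    [[0.04, 0, 0], [0, 0, 0], 1],
    [[0.1, 0, 0], [0, 0, 0], 1],
    [[0.1, 0, 0], [0, 0, 0], 1]
  ]
}}

```text
time_s: 35.5
position: [0.4262, 0.1729, 0.1999]
tcp_rot: [[-0.992, -0.124, 0.0], [-0.124, 0.992, 0.0], [-0.0, 0.0, -1.0]]
contact_force: [0.9, 0.6, -3.8]
finger_gap: 0.61
gripper_force: 65.1
```

```bash
python3 e.py; python3 m.py .5012 .1822 .26 187
```

```text
[0.4262 0.1729 0.1999] [ 0.9  0.6 -3.8] 318 340 [60 73 71 70 71 70 71 72 72 71 70 72 72 71 71 70 70 71 71 72 70 71 71]
shift [-0.5011  0.0003 -0.3991] turn [0.     0.0002 0.0005]
```

>>> {"fn": "play_rows", "kwargs": {
  "steps": [
    [[0, 0, -0.2], [0, 0, 0], 1],
    [[0, 0, -0.33], [0, 0, 0], 1],
    [[-0.3, 0, -0.33], [0, 0, 0], 1],
    [[-0.493, 0, -0.33], [0, 0, 0], 1],
    [[-0.493, 0, -0.33], [0, 0, 0], 1],
    [[-0.493, 0, -0.313], [0, 0, 0], 1],
    [[-0.493, 0, -0.313], [0, 0, 0], 1],
    [[-0.493, 0, -0.313], [0, 0, 0], 1]
  ]
}}

```text
time_s: 36.55
position: [0.4997, 0.182, 0.2469]
tcp_rot: [[-0.992, -0.124, -0.0], [-0.124, 0.992, -0.0], [0.0, -0.0, -1.0]]
contact_force: [-1.1, 0.3, -4.0]
finger_gap: 0.607
gripper_force: 65.1
```

>>> {"fn": "play_rows", "kwargs": {
  "steps": [
    [[0, 0, 0.05], [0, 0, 0], 1],
    [[0, 0, 0.09], [0, 0, 0], 1],
    [[0, 0, 0.1], [0, 0, 0], 1],
    [[0, 0, 0.108], [0, 0, 0], 1],
    [[0, 0, 0.116], [0, 0, 0], 1],
    [[0, 0, 0.124], [0, 0, 0], 1],
    [[0, 0, 0.124], [0, 0, 0], 1]
  ]
}}

```text
time_s: 37.42
position: [0.5002, 0.182, 0.2283]
tcp_rot: [[-0.992, -0.123, -0.0], [-0.123, 0.992, -0.0], [0.0, -0.0, -1.0]]
contact_force: [-0.2, 0.7, -3.8]
finger_gap: 0.606
gripper_force: 65.1
```

>>> {"fn": "play_rows", "kwargs": {
  "steps": [
    [[0, 0, 0.007], [0, 0, 0], 1],
    [[0, 0, 0.014], [0, 0, 0], 1],
    [[0, 0, 0.021], [0, 0, 0], 1],
    [[0, 0, 0.028], [0, 0, 0], 1],
    [[0, 0, 0.028], [0, 0, 0], 1]
  ]
}}

```text
time_s: 38.05
position: [0.5006, 0.182, 0.2243]
tcp_rot: [[-0.992, -0.123, 0.001], [-0.123, 0.992, 0.0], [-0.001, 0.0, -1.0]]
contact_force: [3.2, 0.3, -4.8]
finger_gap: 0.608
gripper_force: 65.2
```

>>> {"fn": "play_rows", "kwargs": {
  "steps": [
    [[0, 0, 0.007], [0, 0, 0], 1],
    [[0, 0, 0.014], [0, 0, 0], 1],
    [[0, 0, 0.021], [0, 0, 0], 1],
    [[0, 0, 0.021], [0, 0, 0], 1]
  ]
}}

```text
time_s: 38.55
position: [0.5005, 0.182, 0.221]
tcp_rot: [[-0.992, -0.123, 0.001], [-0.123, 0.992, 0.0], [-0.001, 0.0, -1.0]]
contact_force: [4.3, 0.7, -4.6]
finger_gap: 0.605
gripper_force: 65.3
```

>>> {"fn": "play_rows", "kwargs": {
  "steps": [
    [[-0.003, 0, 0], [0, 0, 0], 1],
    [[-0.003, 0, 0.008], [0, 0, 0], 1],
    [[-0.003, 0, 0.016], [0, 0, 0], 1],
    [[-0.003, 0, 0.024], [0, 0, 0], 1],
    [[-0.003, 0, 0.032], [0, 0, 0], 1],
    [[-0.003, 0, 0.032], [0, 0, 0], 1]
  ]
}}

```text
time_s: 39.3
position: [0.5007, 0.182, 0.216]
tcp_rot: [[-0.992, -0.123, 0.0], [-0.123, 0.992, 0.0], [-0.0, 0.0, -1.0]]
contact_force: [3.4, 0.0, -4.3]
finger_gap: 0.609
gripper_force: 65.3
```

>>> {"fn": "play_rows", "kwargs": {
  "steps": [
    [[-0.003, 0, 0.012], [0, 0, 0], 1],
    [[-0.003, 0, 0.024], [0, 0, 0], 1],
    [[-0.003, 0, 0.036], [0, 0, 0], 1],
    [[-0.003, 0, 0.048], [0, 0, 0], 1],
    [[-0.003, 0, 0.06], [0, 0, 0], 1],
    [[-0.003, 0, 0.072], [0, 0, 0], 1],
    [[-0.003, 0, 0.072], [0, 0, 0], 1]
  ]
}}

```text
time_s: 40.17
position: [0.501, 0.1821, 0.205]
tcp_rot: [[-0.992, -0.123, -0.0], [-0.123, 0.992, -0.0], [0.0, 0.0, -1.0]]
contact_force: [2.8, 1.5, -6.1]
finger_gap: 0.605
gripper_force: 65.1
```

>>> {"fn": "play_rows", "kwargs": {
  "steps": [
    [[0, 0, 0.012], [0, 0, 0], 1],
    [[0, 0, 0.024], [0, 0, 0], 1],
    [[0, 0, 0.036], [0, 0, 0], 1],
    [[0, 0, 0.048], [0, 0, 0], 1],
    [[0, 0, 0.06], [0, 0, 0], 1],
    [[0, 0, 0.068], [0, 0, 0], 1],
    [[0, 0, 0.068], [0, 0, 0], 1]
  ]
}}

```text
time_s: 41.05
position: [0.501, 0.1821, 0.1949]
tcp_rot: [[-0.992, -0.123, -0.0], [-0.123, 0.992, -0.0], [0.0, -0.0, -1.0]]
contact_force: [1.8, -0.2, -4.8]
finger_gap: 0.612
gripper_force: 65.1
```

>>> {"fn": "play_rows", "kwargs": {
  "steps": [
    [[0, 0, 0.008], [0, 0, 0], 1],
    [[0, 0, 0.016], [0, 0, 0], 1],
    [[0, 0, 0.024], [0, 0, 0], 1],
    [[0, 0, 0.024], [0, 0, 0], 1]
  ]
}}

```text
time_s: 41.55
position: [0.501, 0.1821, 0.1914]
tcp_rot: [[-0.992, -0.123, -0.0], [-0.123, 0.992, -0.0], [0.0, 0.0, -1.0]]
contact_force: [1.3, -0.1, -4.6]
finger_gap: 0.607
gripper_force: 65.1
```

>>> {"fn": "play_rows", "kwargs": {
  "steps": [
    [[0, 0, 0.004], [0, 0, 0], 1],
    [[0, 0, 0.008], [0, 0, 0], 1],
    [[0, 0, 0.008], [0, 0, 0], 1]
  ]
}}

```text
time_s: 41.92
position: [0.5011, 0.1821, 0.1903]
tcp_rot: [[-0.992, -0.123, -0.0], [-0.123, 0.992, -0.0], [0.0, 0.0, -1.0]]
contact_force: [0.4, -0.7, -3.6]
finger_gap: 0.609
gripper_force: 65.1
```

>>> {"fn": "play_rows", "kwargs": {
  "steps": [
    [[0, 0, 0.004], [0, 0, 0], 1],
    [[0, 0, 0.007], [0, 0, 0], 1],
    [[0, 0, 0.007], [0, 0, 0], 1]
  ]
}}

```text
time_s: 42.3
position: [0.5011, 0.1821, 0.1897]
tcp_rot: [[-0.992, -0.123, -0.0], [-0.123, 0.992, -0.0], [0.0, -0.0, -1.0]]
contact_force: [-2.6, 0.1, 0.9]
finger_gap: 0.612
gripper_force: 65.7
```

>>> {"fn": "play_rows", "kwargs": {
  "steps": [
    [[0, 0, 0], [0, 0, 0], 0],
    [[0, 0, 0], [0, 0, 0], -1],
    [[0, 0, 0], [0, 0, 0], -1],
    [[0, 0, 0], [0, 0, 0], -1],
    [[0, 0, -0.2], [0, 0, 0], -1],
    [[0, 0, -0.5], [0, 0, 0], -1],
    [[0, 0, -0.7], [0, 0, 0], -1],
    [[-0.45, 0, -0.6], [0, 0, 0], -1],
    [[-0.45, 0, -0.6], [0, 0, 0], -1],
    [[-0.45, 0, -0.6], [0, 0, 0], -1],
    [[-0.45, 0, -0.6], [0, 0, 0], -1],
    [[-0.45, 0, -0.6], [0, 0, 0], -1]
  ]
}}

```text
time_s: 43.8
position: [0.5676, 0.1905, 0.2801]
tcp_rot: [[-0.992, -0.124, 0.001], [-0.124, 0.992, 0.0], [-0.001, 0.0, -1.0]]
contact_force: [0.2, 0.7, 0.3]
finger_gap: 1.002
gripper_force: 0.0
```

```bash
python3 - <<'E'
from h import *
o=bot.get_obs(); c=cam('wrist',o); print(o['position'],o['contact_force'],o['finger_gap'])
f=bot.grab_frame('wrist').astype(int); p=proj(c,[[.5012,.1822,.14],[.4872,.1805,.134]]); print(p)
g=f.sum(2)//3; b=f[...,2]-f[...,0]; col=int(p[1,0]); v=int(p[0,1])
print([(y,int(g[y,col]),int(b[y,col])) for y in range(v-50,v+48)])
r=int(p[1,1]); print([(x,int(b[r,x])) for x in range(col-10,col+12)])
print([(x,int(g[v,x])) for x in list(range(276,305))+list(range(340,372))])
E
```

```text
[0.5676 0.1905 0.2801] [0.1635 0.7217 0.3097] 1.0015443158309625
[[322.5357 117.679 ]
 [322.6069  96.1627]]
[(67, 73, 1), (68, 66, 6), (69, 65, 5), (70, 63, 5), (71, 60, 4), (72, 52, -1), (73, 104, 6), (74, 116, 4), (75, 138, 5), (76, 148, 7), (77, 142, 6), (78, 139, 5), (79, 143, 9), (80, 133, 5), (81, 118, 7), (82, 103, 3), (83, 89, 8), (84, 91, 6), (85, 82, 8), (86, 86, 5), (87, 59, 6), (88, 48, 5), (89, 117, 84), (90, 132, 96), (91, 128, 96), (92, 126, 99), (93, 130, 95), (94, 131, 92), (95, 130, 96), (96, 132, 95), (97, 132, 103), (98, 137, 101), (99, 94, 64), (100, 89, 52), (101, 115, 0), (102, 119, 6), (103, 115, 7), (104, 114, 7), (105, 118, 4), (106, 116, 7), (107, 117, 4), (108, 124, 6), (109, 120, 9), (110, 120, 4), (111, 122, 8), (112, 116, 6), (113, 87, 1), (114, 72, -3), (115, 74, -1), (116, 76, 3), (117, 77, 2), (118, 73, 3), (119, 75, 3), (120, 75, 2), (121, 75, 3), (122, 74, 2), (123, 135, 7), (124, 145, 6), (125, 144, 6), (126, 140, 8), (127, 143, 9), (128, 147, 8), (129, 143, 8), (130, 149, 2), (131, 140, 7), (132, 145, 6), (133, 142, 9), (134, 135, 8), (135, 113, 
[... 685 characters left out ...]
3), (277, 82), (278, 78), (279, 83), (280, 81), (281, 83), (282, 82), (283, 90), (284, 107), (285, 127), (286, 137), (287, 143), (288, 143), (289, 144), (290, 140), (291, 139), (292, 147), (293, 146), (294, 143), (295, 143), (296, 146), (297, 140), (298, 151), (299, 147), (300, 130), (301, 101), (302, 101), (303, 110), (304, 125), (340, 126), (341, 99), (342, 96), (343, 85), (344, 90), (345, 94), (346, 103), (347, 108), (348, 109), (349, 106), (350, 103), (351, 105), (352, 106), (353, 102), (354, 107), (355, 105), (356, 106), (357, 109), (358, 104), (359, 105), (360, 102), (361, 97), (362, 73), (363, 53), (364, 52), (365, 47), (366, 45), (367, 52), (368, 53), (369, 52), (370, 47), (371, 48)]
```

```bash
python3 -c "
from rig import bot; print(bot.close_job())"
```

```text
the job is handed in; nothing more can be done
None
```

The key is in the keyway and the sprocket is home over it, and I handed the job in at about 44 s. After the first fit the key stood about 17 mm from the axis, so I lifted the sprocket off, pushed the key in against the keyway floor, and refitted it. The last camera check put the key's top at about 15 mm. I haven't seen the verdict, because handing in returned no result.

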